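# Open the hub-width jig with its folding crank and load the spacer block

## Robot

A 7-joint arm with a two-finger parallel gripper is mounted at the origin on the work surface. World frame = base frame: x ahead of the robot, y to its left, z up, the work surface at z = 0. Lengths are in m, angles in rad, forces in N, time in s.
With the tool pointing down it reaches from about 0.4 to 0.85 m from the base axis. Payload 4.5 kg.
Tool frame: the origin (TCP) lies midway between the tips of the shut fingers; the grasp point (between the pads) lies 19 mm behind it; z points along the fingers, y is the direction in which the jaws open and shut (so a half turn about z gives the same grasp; the last joint's range is limited). The gripper opens to 88 mm and grips with 3 to 60 N. Pads are 18 mm wide; open, the fingers measure 123 mm over their backs; the gripper's body (75 mm by 187 mm) begins 45 mm behind the grasp point.
Start: joints at [1.171, 0.689, -0.195, 1.565, 0.157, 0.902, -0.215], TCP at [0.263, -0.567, 0.239] pointing down, gripper open.
Joint ranges: [-3.01, 3.01], [-0.46, 2.08], [-1.47, 1.51], [0.13, 2.56], [-1, 4.14], [0.04, 2.09], [-2.66, 2.66]. Speed limits (rad/s): [2.57, 2.57, 3.14, 3.14, 3.14, 3.14, 3.14].

## Interface

Orientations are given as a unit quaternion [x, y, z, w].
In Python, from plant import get_state, snapshot, finish_job, regions_of gives the robot as it stands.
- The arm moves only by the tool send_rows, never from a script. Its argument "series" is a list of rows, each an object of numbers: "grip": the opening, from 0 (shut) to 1 (fully open); "dx", "dy", "dz": the shift along the tool's x, y, z in mm; "turn": the turn about the tool's z in rad. A call has 1 to 20 rows; each row shifts and turns the commanded pose from where the row before left it, along the tool's axes as they then stand; what a row does not reach is not made up. A row lasts 1/10 s, in which the tool goes at most 50 mm and 8.59 degrees, less where a joint would pass 70% of its speed; a pose out of reach is approached as far as the arm can. A call is refused whole if a number of a shift passes 50 or a number of a turn 0.15, either way. A call with a gripper value outside its range is refused whole. The fingers move at their own pace and stop on an object; "force" is the grip in N (left out, the last holds). Time passes only in rows, so rows that do not move let the fingers close. It gives the time, the measured TCP pose, the force and the opening at its end, in the units of the state.
- get_state(): the state, without advancing time (a new reading comes with each control period).
- snapshot(name): name is "scene" or "top" or "wrist"; returns a dict with "img" (384x512x3 uint8, red, green, blue), "depth" (384x512 float32, m along the optical axis (not along the pixel's ray), 0 where there is no reading), "fov_y" (degrees; the focal length in pixels is half the picture's height over the tangent of half this angle, whatever the lens; pixels are square), "cx", "cy" (the principal point, pixels), "R" (3x3) and "t" (3): a world point X has camera coordinates R X + t. Camera axes: x right, y down, z forward; pixel columns grow to the right and rows downward; lengths in m; the calibration is good to about 2 mm. A picture is of the moment at which its call begins.
- finish_job(): hands the job in, once; it reports no verdict.
Trained networks look in a picture, given as the dict that the camera call returned (one of the last four; its "shot" number tells which), for a name from the list of things; names that differ only in an ending like _2 or _b are one class to them, and where a whole thing is asked for, a point or a joint stands for the part that bears it (a point fixed in the world has none). Each returns a list of dicts, best first, with "score" (0 to 1); they miss things now and then, are a little off and sometimes report something else, mostly with a low value. They report only what shows in the picture. A call takes as long as a camera call. They do not tell look-alikes from the thing itself.
- regions_of(picture, target): "pixels" (384x512 bool, what is visible of it) and "extent" ([left, top, right, bottom] in pixels, round what is visible of it).
The state is a dict: "clock": time; "q": joint angles; "qd": joint speeds; "joint_torque": joint torques, N m; "tool_pos": TCP position; "eef_rot": TCP orientation; "contact_force": force on the tool from outside, world axes, zero at the start; "moment": the same for the moment, N m; "opening": opening from 0.0 (shut) to 1.0 (fully open).
Only numpy, scipy, OpenCV 4.12 (cv2) and the standard library are available. Lean on these libraries where they do the work, as an engineer would, in place of code of your own. Each camera call takes 0.05 s, during which the arm holds its last target.

## Task

Set up the hub-width jig on the bench: swing the folded red crank handle all the way up, then crank counterclockwise (seen from above) until the jaw is fully open at its stop. Next slide the green spacer block, lying flat as it is, between the two jaws until it rests against the stop at the back of the gap, and only after that fold the red handle fully back down onto the crank so it is out of the way. Leave the jaw fully open, and do not disturb the can, the wrench or the wheel hub.

Things in the scene. Friction and masses are not known exactly. Their poses are not given: they have to be found in the camera images.
- jig: Hub-width jig, fixed to the bench; yaw -9 to +17 degrees. Origin at bench level. Steel deck 12 mm thick: x -135 to -10 mm, y -255 to +70, and x -10 to +140, y -80 to +70. On it two aluminium jaws, tops 60 mm above the bench, 20 mm thick, y -45 to +45 plus a round nose (radius 10) to y -55. Gap faces: fixed jaw x -96.5, moving jaw x -43.5 when fully open (gap 53 mm).
- gap_mouth (a point): Middle of the fully open gap, on the deck (12 mm above the bench), between the tips of the jaw noses where the block goes in; 70 mm to -x and 55 mm to -y of the jig's origin. Axes as the jig: +y points into the gap. The bare deck in front of it carries the block. An aluminium back stop, 40 mm tall, closes the gap 100 mm farther along +y.
- home (a point): Where the block's origin comes to lie when it is fully home against the back stop: 45 mm farther along +y than gap_mouth, on the deck. Axes as the jig.
- spacer: Green plastic block, loose on the deck in front of the gap, 50 mm (its x, across the gap) by 110 mm (its y, along the gap) by 45 mm tall, 0.18 to 0.35 kg, both ends alike; origin mid-underside. Starts up to 12 mm off the gap's line and turned up to 14 degrees, its far end 35 to 70 mm short of the noses. When home its near end stands out 10 mm beyond the noses.
- crank_axis (a point): Point on the crank's vertical axis of turning, at the top of the steel crank arm, 84 mm above the bench, 80 mm to +x of the jig's origin. Axes as the jig. The grey gearbox below it is 70 x 76 mm, its top 66 mm above the bench.
- handle_hinge (a point): Middle of the fold hinge of the red handle at the outer end of the crank arm: 60 mm out from the crank's axis, 106 mm above the bench. Two steel lugs, 30 mm wide over all, stand either side of it up to 111 mm above the bench. Its x axis points outward along the arm.
- handle_tip (a point): Free, rounded end of the red handle, 100 mm from the hinge; the handle is a 20 mm round bar. Folded, it lies level, 106 mm above the bench, from the hinge back over the crank axis and 40 mm past it, with 12 mm of air above the 24 mm wide arm; swung out it stands upright, its end 206 mm above the bench.
- handle (a joint): Fold angle of the red handle: 0 folded flat along the crank arm, 1.571 rad swung fully out (upright, hard stop). It swings up in the vertical plane through the crank arm. Friction (0.06 Nm) holds it wherever it is left.
- crank (a joint): Crank angle, growing counterclockwise seen from above, 0 (jaw nearest closed) to 7.0 rad (hard stop, jaw fully open). It starts between 0.2 and 1.9, so about one turn is needed. At 7.0 the arm points along the jig's +y. Friction 0.15 Nm holds it; the jaw cannot be pushed open by hand.
- jaw (a joint): Travel of the moving jaw, m: 3 mm per radian of crank. 0 leaves a gap of 32 mm, 0.021 is fully open, 53 mm.
- grease_can: Bystander: yellow can, 66 mm diameter, 100 mm tall; origin under its centre.
- wrench: Bystander: steel wrench, 180 mm long, lying flat.
- hub: Bystander: steel wheel hub standing on its flange, 60 mm diameter, 85 mm tall; origin under its centre.
Mind the look-alikes: they are no part of the job. There is more than one size of the spacer; the job needs the smaller.

How it is judged:
By the outcome, as a careful person would: the job done as asked, in the order asked, and still so for the second after the job is handed in, with the robot touching nothing.
It also fails if it takes over 67 s, if anything falls off the work surface, if the arm or the gripper's body presses on something with over 40 N, if the wrist force passes 120 N, or if a joint passes its speed limit or range.

## Working session

There is one attempt and no reset: what is moved stays moved. The work goes in short steps, Python scripts to look and compute and a tool call to move; the robot and the scene stay as the last step left them, time stands still between calls to the robot, and variables do not carry over. Pictures are saved under pics/ and viewed, and the job is handed in when it is done.

Besides the shell and the picture viewer there is one more tool, called after ">>>" as a command line: name --argument value ..., lists and objects as JSON in quotes. send_rows: Moves the arm, as the interface text tells. Its arguments: {"type":"object","properties":{"series":{"type":"array","items":{"type":"object","properties":{"grip":{"type":"number"},"dx":{"type":"number"},"dy":{"type":"number"},"dz":{"type":"number"},"turn":{"type":"number"}}}},"force":{"type":"number"}},"required":["series"]}

```bash
ls; mkdir -p pics
python3 - <<'E'
from plant import *
import cv2,numpy as np,pickle
s=get_state();print({k:np.round(v,3) for k,v in s.items()})
for n in ["scene","top","wrist"]:
    p=snapshot(n);pickle.dump(p,open(n+".pkl","wb"))
    cv2.imwrite(f"pics/{n}0.png",cv2.cvtColor(p["img"],cv2.COLOR_RGB2BGR))
    print(n,p["fov_y"],p["cx"],p["cy"],np.round(p["R"],3).tolist(),np.round(p["t"],3))
    if n!="wrist" :
      for o in ["spacer","handle","crank","jaw","grease_can","wrench","hub","jig"]:
        for r in regions_of(p,o)[:3]: print(o,round(r["score"],2),r["extent"],r["pixels"].sum())
E
```

```text
pics
{'clock': np.float64(0.0), 'q': array([ 1.171,  0.69 , -0.195,  1.566,  0.157,  0.903, -0.215]), 'qd': array([ 0.002, -0.   , -0.   , -0.001, -0.001, -0.001,  0.   ]), 'joint_torque': array([-0.0000e+00, -5.2756e+01, -1.2670e+00, -1.5343e+01, -5.3000e-02,
        7.0000e-03,  0.0000e+00]), 'tool_pos': array([ 0.262, -0.567,  0.238]), 'eef_rot': array([ 0.977,  0.215, -0.   , -0.001]), 'contact_force': array([-0.195, -0.141, -0.094]), 'moment': array([ 0.01 , -0.002,  0.046]), 'opening': np.float64(0.998)}
scene 49.4985350456161 255.9709866174507 195.48951947754946 [[-0.619, 0.785, -0.004], [0.662, 0.519, -0.54], [-0.422, -0.337, -0.841]] [ 0.344 -0.311  1.31 ]
spacer 0.77 [230.4, 166.2, 274.4, 205.8] 1057
spacer 0.74 [289.6, 201.5, 328.5, 230.3] 636
spacer 0.6 [201.6, 77.9, 234.9, 134.3] 1342
handle 0.9 [275.3, 242.4, 316.9, 259.6] 380
crank 0.92 [272.0, 237.8, 324.2, 269.1] 706
jaw 0.62 [288.9, 199.7, 327.5, 231.7] 689
grease_can 0.65 [386.1, 223.0, 428.1, 266.4] 1163
wrench 0.88 [161.4, 127.0, 174.7, 175.2] 336
hub 0.81 [147.5, 206.7, 180.4, 244.2] 763
hub 0.46 [273.7, 243.0, 
[... 161 characters left out ...]
0.101], [0.101, -0.019, -0.995]] [-0.002  0.545  1.122]
spacer 0.95 [342.5, 238.9, 413.5, 301.6] 2042
spacer 0.87 [259.1, 195.8, 307.7, 222.5] 814
handle 0.57 [177.8, 152.9, 217.7, 170.9] 311
handle 0.41 [173.1, 142.8, 315.0, 252.4] 8232
crank 0.74 [171.6, 150.5, 216.0, 177.7] 463
jaw 0.55 [196.0, 209.7, 235.9, 220.6] 355
grease_can 0.7 [106.8, 226.9, 139.7, 253.1] 771
wrench 0.7 [353.3, 173.9, 406.7, 221.7] 474
hub 0.81 [302.4, 111.3, 327.9, 139.5] 605
jig 0.68 [173.4, 140.4, 313.1, 251.1] 8172
jig 0.6 [179.8, 151.4, 215.3, 166.9] 267
wrist 69.7297927069733 253.66046963903014 189.64228340408303 [[0.421, -0.907, 0.001], [-0.863, -0.401, 0.307], [-0.278, -0.13, -0.952]] [-0.625 -0.043  0.389]
```

Run:
```python
import cv2
for n in ["scene","top"]:
    a=cv2.imread(f"pics/{n}0.png"); 
    c=a[60:320,120:450] if n=="scene" else a[90:320,90:430]
    cv2.imwrite(f"pics/{n}0c.png",cv2.resize(c,None,fx=2.3,fy=2.3,interpolation=cv2.INTER_CUBIC))
```

```text
(no output)
```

View pics/scene0c.png

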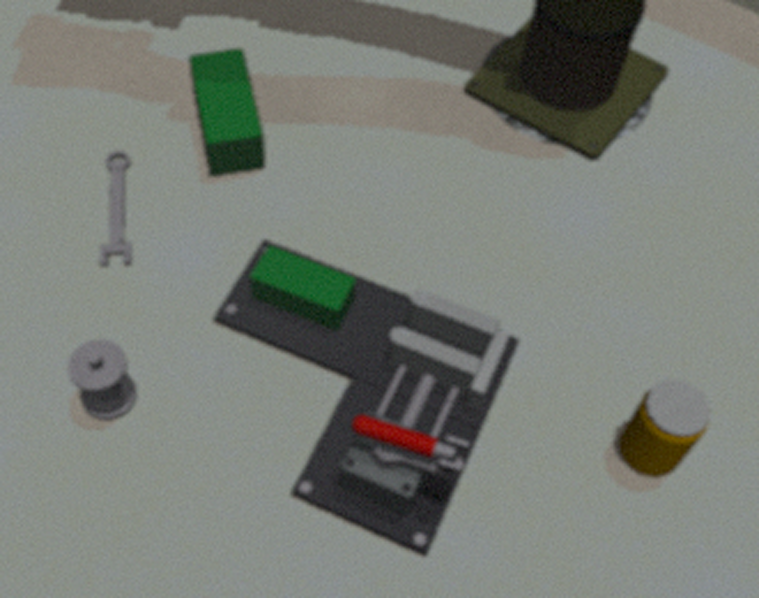

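View pics/top0c.png

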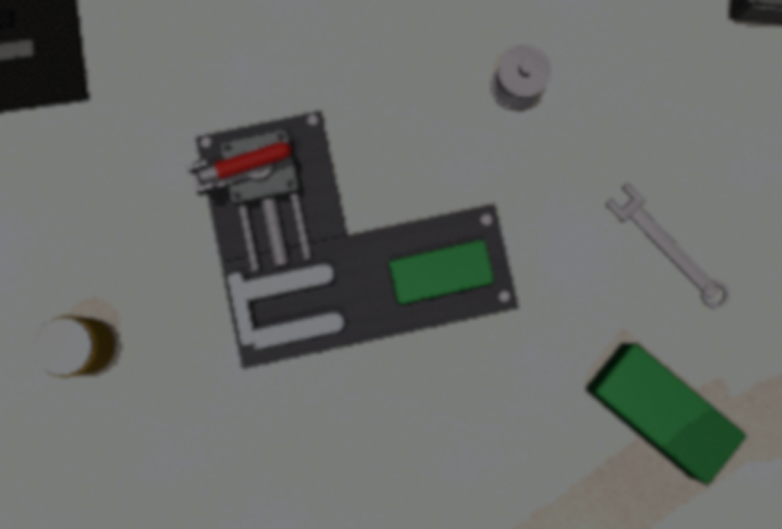

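View pics/wrist0.png

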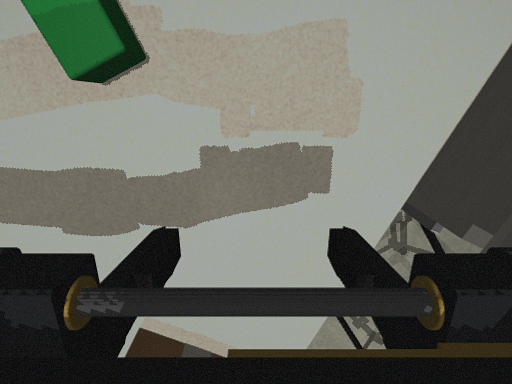

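```bash
cat > h.py <<'E'
import numpy as np,cv2
def foc(p): return p["img"].shape[0]/2/np.tan(np.radians(p["fov_y"])/2)
def proj(p,X):
    c=np.asarray(X)@p["R"].T+p["t"]; f=foc(p)
    return np.stack([f*c[...,0]/c[...,2]+p["cx"],f*c[...,1]/c[...,2]+p["cy"]],-1)
def cloud(p):
    v,u=np.mgrid[:384,:512]; f=foc(p); d=p["depth"]
    c=np.stack([(u-p["cx"])/f*d,(v-p["cy"])/f*d,d],-1)
    return (c-p["t"])@p["R"]
def onplane(p,uv,z):
    f=foc(p);uv=np.asarray(uv,float)
    r=np.stack([(uv[...,0]-p["cx"])/f,(uv[...,1]-p["cy"])/f,np.ones(uv.shape[:-1])],-1)@p["R"]
    o=-p["R"].T@p["t"]; return o+r*((z-o[2])/r[...,2])[...,None]
E
python3 - <<'E'
import pickle
from h import *
from scipy.optimize import minimize
P=[pickle.load(open(n+".pkl","rb")) for n in ("top","scene")]
deck=np.array([[-135,-255],[-10,-255],[-10,-80],[140,-80],[140,70],[-135,70]])/1000
for p,n in zip(P,("top","scene")):
    W=cloud(p); g=p["img"].astype(float); d=p["depth"]
    hsv=cv2.cvtColor(p["img"],cv2.COLOR_RGB2HSV)
    Z=W[...,2]; ok=d>0
    print(n,"bench z med",np.median(Z[ok&(abs(Z)<.03)]))
    # deck-top pixels
    V=g.max(-1); 
    roi=ok&(W[...,0]>.35)&(W[...,0]<.85)&(W[...,1]>-.3)&(W[...,1]<.3)
    dk=roi&(V<90)&(abs(Z-.012)<.012)
    print("deck px",dk.sum(),"z",np.median(Z[dk]))
    pts=W[dk]
    # polygon fit using depth-labelled: all roi pixels height>6mm or dark in jig = inside
    p["_dk"]=dk;p["_W"]=W
    red=roi&(hsv[...,1]>150)&((hsv[...,0]<8)|(hsv[...,0]>172))&(V>80)
    R=W[red]; print("red",red.sum(),np.round(R.mean(0),4),"zrange",np.round(np.percentile(R[:,2],[5,50,95]),4))
    rv,ru=np.nonzero(red); uv=np.stack([ru,rv],-1)
    Q=onplane(p,uv,.112)[:,:2]
    rr=cv2.minAreaRect((Q*1000).astype(np.float32)); print("red rect",rr)
    gr=roi&(hsv[...,1]>120)&(abs(hsv[...,0].astype(int)-60)<20)&(W[...,0]<.9)
    nl,L,st,_=cv2.connectedComponentsWithStats(gr.astype(np.uint8))
    for i in range(1,nl):
        if st[i,4]<100: continue
        m=L==i; ztop=np.percentile(Z[m],90); mt=m&(Z>ztop-.012)
        vv,uu=np.nonzero(mt); Q=onplane(p,np.stack([uu,vv],-1),.057)[:,:2]
        print("green",st[i],"ztop",np.median(Z[mt]),cv2.minAreaRect((Q*1000).astype(np.float32)))
def cost(x):
    c,s=np.cos(x[2]),np.sin(x[2]); T=np.array([[c,-s],[s,c]]); tot=0
    for p,w in zip(P,(1,1)):
        X=np.c_[deck@T.T+x[:2],np.full(6,.012)]
        m=np.zeros((384*4,512*4),np.uint8); cv2.fillPoly(m,[np.round((proj(p,X)+.5)*4).astype(int)],1)
        m=cv2.resize(m.astype(np.float32),(512,384),interpolation=cv2.INTER_AREA)
        tot+= -(m*p["_dk"]).sum()+ (m*~p["_dk"]*p["_bench"]).sum()
    return tot
for p in P:
    V=p["img"].max(-1); W=p["_W"]
    p["_bench"]=(abs(W[...,2])<.007)&(V>100)
best=None
for yaw in np.radians([-5,0,5,10,15]):
  for x0 in (.55,.6,.65,.7):
   for y0 in (-.05,0,.05,.1):
    r=cost((x0,y0,yaw)); 
    if best is None or r<best[0]: best=(r,(x0,y0,yaw))
r=minimize(cost,best[1],method="Nelder-Mead",options=dict(initial_simplex=np.array(best[1])+np.array([[0,0,0],[.03,0,0],[0,.03,0],[0,0,.1]]),xatol=1e-4,fatol=.5))
r=minimize(cost,r.x,method="Nelder-Mead",options=dict(initial_simplex=r.x+np.array([[0,0,0],[.006,0,0],[0,.006,0],[0,0,.02]]),xatol=1e-5,fatol=.1))
print("jig",r.x,np.degrees(r.x[2]),r.fun)
x=r.x;c,s=np.cos(x[2]),np.sin(x[2]);T=np.array([[c,-s],[s,c]])
for p,n in zip(P,("top","scene")):
    im=cv2.resize(cv2.cvtColor(p["img"],cv2.COLOR_RGB2BGR),None,fx=4,fy=4)
    def poly(q,z,col): cv2.polylines(im,[np.round((proj(p,np.c_[np.array(q)/1000@T.T+x[:2],np.full(len(q),z)])+.5)*4).astype(int)],True,col,1)
    poly(deck*1000,.012,(0,255,255))
    poly([[-116.5,-45],[-96.5,-45],[-96.5,45],[-116.5,45]],.06,(255,0,0))
    poly([[80-35,-38],[80+35,-38],[80+35,38],[80-35,38]],.066,(255,255,0))
    ctr=proj(p,np.r_[np.array([.08,0])@T.T+x[:2],.084]); cv2.circle(im,tuple(np.round((ctr+.5)*4).astype(int)),4,(255,0,255),-1)
    a=(im[520:1080,640:1290] if n=="top" else im[620:1220,840:1420])
    cv2.imwrite(f"pics/fit_{n}.png",a)
E
```

```text
top bench z med -0.0005545875055460627
deck px 5913 z 0.010911118295748127
red 204 [0.6169 0.1491 0.1134] zrange [0.1096 0.1132 0.1171]
red rect ((617.2686767578125, 148.71035766601562), (16.378015518188477, 76.70182037353516), 18.277236938476562)
green [259 195  45  27 830] ztop 0.05598482350580483 ((501.689208984375, -54.88355255126953), (49.826454162597656, 108.6835708618164), 13.09109878540039)
green [347 240  33  29 704] ztop 0.06432440687112989 ((373.8476867675781, -271.4165954589844), (75.0306167602539, 71.58348083496094), 49.186065673828125)
scene bench z med 0.001972759140180357
deck px 5081 z 0.013511240779873071
red 277 [0.6209 0.1486 0.1155] zrange [0.1113 0.1158 0.1188]
red rect ((619.6593017578125, 146.6611328125), (19.054393768310547, 78.8697509765625), 19.04737663269043)
green [208 102  26  33 470] ztop 0.06694610330028383 ((372.4795837402344, -278.5481262207031), (81.01731872558594, 67.20370483398438), 50.12199783325195)
green [229 167  45  35 859] ztop 0.05840849144291213 ((505.0840759277344, -55.38191223144531), (55.17491912841797, 110.19801330566406), 12.145339965820312)
jig [0.54139026 0.12890219 0.21460222] 12.295801222838515 -10242.9375
```

View pics/fit_top.png

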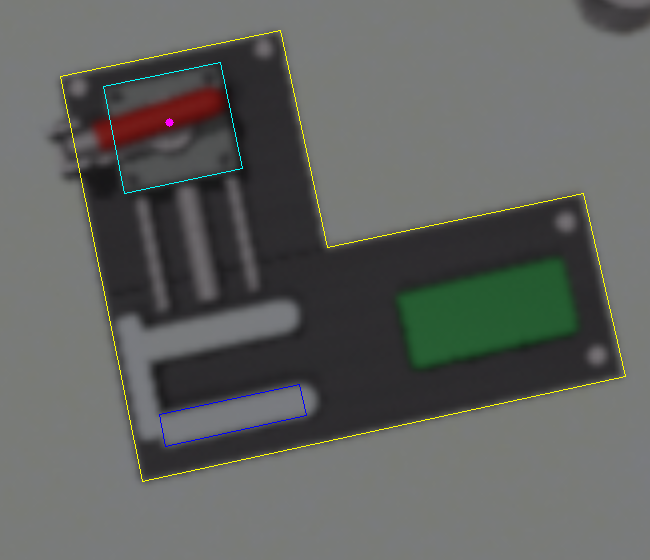

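View pics/fit_scene.png

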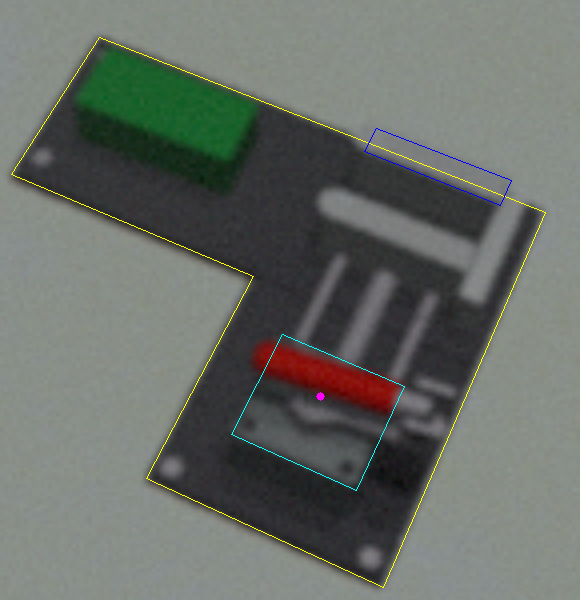

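```bash
cat >> h.py <<'E'
import json
JIG=np.array([0.5414,0.1289]);JY=0.2146
def j2w(x,y,yaw=JY):
    c,s=np.cos(yaw),np.sin(yaw);return JIG+np.array([c*x-s*y,s*x+c*y])/1000
def w2j(p):
    d=(np.asarray(p)[:2]-JIG)*1000;c,s=np.cos(JY),np.sin(JY);return np.array([c*d[0]+s*d[1],-s*d[0]+c*d[1]])
AX=j2w(80,0)
def toolyaw(s):
    from scipy.spatial.transform import Rotation as Ro
    m=Ro.from_quat(s["eef_rot"]).as_matrix();return np.arctan2(m[1,0],m[0,0])
def plan(pos,yaw,wps,grip=None,extra=None):
    """pos m, yaw rad (tool x heading, tool down); wps list (x,y,z,yaw,nrows) linear. prints rows"""
    rows=[];pos=np.array(pos,float)
    for (x,y,z,w,n) in wps:
        p0=pos.copy();w0=yaw;
        for k in range(1,n+1):
            tp=p0+(np.array([x,y,z])-p0)*k/n; tw=w0+(w-w0)*k/n
            d=(tp-pos)*1000;c,s=np.cos(yaw),np.sin(yaw)
            r=dict(dx=round(c*d[0]+s*d[1],1),dy=round(s*d[0]-c*d[1],1),dz=round(-d[2],1),turn=round(-(tw-yaw),3))
            pos=pos+np.array([c*r["dx"]+s*r["dy"],s*r["dx"]-c*r["dy"],-r["dz"]])/1000; yaw-=r["turn"]
            r={k:v for k,v in r.items() if v!=0}
            if grip is not None:r["grip"]=grip
            rows.append(r)
    out=[rows[i:i+20] for i in range(0,len(rows),20)]
    for o in out: print(json.dumps(o).replace('"dx"','"dx"'))
    print("end",np.round(pos,4),round(yaw,4)); return rows
E
python3 - <<'E'
from plant import *
from h import *
s=get_state();print(AX,toolyaw(s))
a=np.radians(108.7);d=np.array([np.cos(a),np.sin(a)])
g=AX-.02*d;print(g)
plan(s["tool_pos"],toolyaw(s),[(g[0],g[1],.21,a,20)])
E
```

```text
[0.61956493 0.14593653] 0.4338294349883346
[0.62597719 0.12699232]
[{"dx": 31.1, "dy": -23.9, "dz": 1.4, "turn": -0.073}, {"dx": 32.7, "dy": -21.5, "dz": 1.5, "turn": -0.073}, {"dx": 34.2, "dy": -19.1, "dz": 1.4, "turn": -0.074}, {"dx": 35.5, "dy": -16.5, "dz": 1.4, "turn": -0.073}, {"dx": 36.7, "dy": -13.8, "dz": 1.5, "turn": -0.073}, {"dx": 37.5, "dy": -11.2, "dz": 1.4, "turn": -0.073}, {"dx": 38.3, "dy": -8.4, "dz": 1.5, "turn": -0.073}, {"dx": 38.7, "dy": -5.6, "dz": 1.4, "turn": -0.073}, {"dx": 39.1, "dy": -2.7, "dz": 1.4, "turn": -0.074}, {"dx": 39.2, "dy": 0.2, "dz": 1.5, "turn": -0.073}, {"dx": 39.0, "dy": 3.0, "dz": 1.4, "turn": -0.073}, {"dx": 38.8, "dy": 5.8, "dz": 1.4, "turn": -0.073}, {"dx": 38.2, "dy": 8.7, "dz": 1.5, "turn": -0.073}, {"dx": 37.4, "dy": 11.4, "dz": 1.4, "turn": -0.073}, {"dx": 36.6, "dy": 14.2, "dz": 1.5, "turn": -0.074}, {"dx": 35.3, "dy": 16.8, "dz": 1.4, "turn": -0.073}, {"dx": 34.1, "dy": 19.3, "dz": 1.4, "turn": -0.073}, {"dx": 32.6, "dy": 21.8, "dz": 1.5, "turn": -0.073}, {"dx": 30.9, "dy": 24.1, "dz": 1.4, "turn": -0.073}, {"dx": 29.0, "dy": 26.2, "dz": 1.4, "turn": -0.073}]
end [0.626 0.127 0.21 ] 1.8968
```

>>> send_rows --series '[{"dx":31.1,"dy":-23.9,"dz":1.4,"turn":-0.073},{"dx":32.7,"dy":-21.5,"dz":1.5,"turn":-0.073},{"dx":34.2,"dy":-19.1,"dz":1.4,"turn":-0.074},{"dx":35.5,"dy":-16.5,"dz":1.4,"turn":-0.073},{"dx":36.7,"dy":-13.8,"dz":1.5,"turn":-0.073},{"dx":37.5,"dy":-11.2,"dz":1.4,"turn":-0.073},{"dx":38.3,"dy":-8.4,"dz":1.5,"turn":-0.073},{"dx":38.7,"dy":-5.6,"dz":1.4,"turn":-0.073},{"dx":39.1,"dy":-2.7,"dz":1.4,"turn":-0.074},{"dx":39.2,"dy":0.2,"dz":1.5,"turn":-0.073},{"dx":39.0,"dy":3.0,"dz":1.4,"turn":-0.073},{"dx":38.8,"dy":5.8,"dz":1.4,"turn":-0.073},{"dx":38.2,"dy":8.7,"dz":1.5,"turn":-0.073},{"dx":37.4,"dy":11.4,"dz":1.4,"turn":-0.073},{"dx":36.6,"dy":14.2,"dz":1.5,"turn":-0.074},{"dx":35.3,"dy":16.8,"dz":1.4,"turn":-0.073},{"dx":34.1,"dy":19.3,"dz":1.4,"turn":-0.073},{"dx":32.6,"dy":21.8,"dz":1.5,"turn":-0.073},{"dx":30.9,"dy":24.1,"dz":1.4,"turn":-0.073},{"dx":29.0,"dy":26.2,"dz":1.4,"turn":-0.073}]'

```text
schema error: expected keys grip, dx, dy, dz, turn
```

```bash
cat > look.py <<'E'
import sys
from plant import *
from h import *
def look(n,tag,scale=1):
    p=snapshot(n);cv2.imwrite(f"pics/{tag}.png",cv2.resize(cv2.cvtColor(p["img"],cv2.COLOR_RGB2BGR),None,fx=scale,fy=scale));return p
def st():
    s=get_state();print("t",round(float(s["clock"]),2),"pos",np.round(s["tool_pos"],4),"yaw",round(toolyaw(s),4),"F",np.round(s["contact_force"],1),"op",round(float(s["opening"]),3),"q7",np.round(s["q"],2));return s
E
python3 - <<'E'
from look import *
s=st();p=look("wrist","w1",1.5)
hsv=cv2.cvtColor(p["img"],cv2.COLOR_RGB2HSV);W=cloud(p)
red=(hsv[...,1]>150)&((hsv[...,0]<8)|(hsv[...,0]>172))&(hsv[...,2]>60)&(W[...,2]>.09)
v,u=np.nonzero(red);print(len(u),np.percentile(W[red][:,2],[5,50,95]))
r=cv2.minAreaRect((onplane(p,np.stack([u,v],-1),.110)[:,:2]*1000).astype(np.float32));print(r)
E
```

```text
t 0.95 pos [ 0.2627 -0.5671  0.2387] yaw 0.4338 F [ 0.4 -0.2 -0.3] op 0.998 q7 [ 1.17  0.69 -0.19  1.57  0.16  0.9  -0.22]Traceback (most recent call last):
  File "<stdin>", line 5, in <module>
    return _quantile_unchecked(
        a, q, axis, out, overwrite_input, method, keepdims, weights)
    return _ureduce(a,
                    func=_quantile_ureduce_func,
    ...<5 lines>...
                    overwrite_input=overwrite_input,
                    method=method)
    r = func(a, **kwargs)
    result = _quantile(arr,
                       quantiles=q,
    ...<2 lines>...
                       out=out,
                       weights=wgt)
    slices_having_nans = np.isnan(arr[-1, ...])
                                  ~~~^^^^^^^^^
IndexError: index -1 is out of bounds for axis 0 with size 0
```

View pics/w1.png

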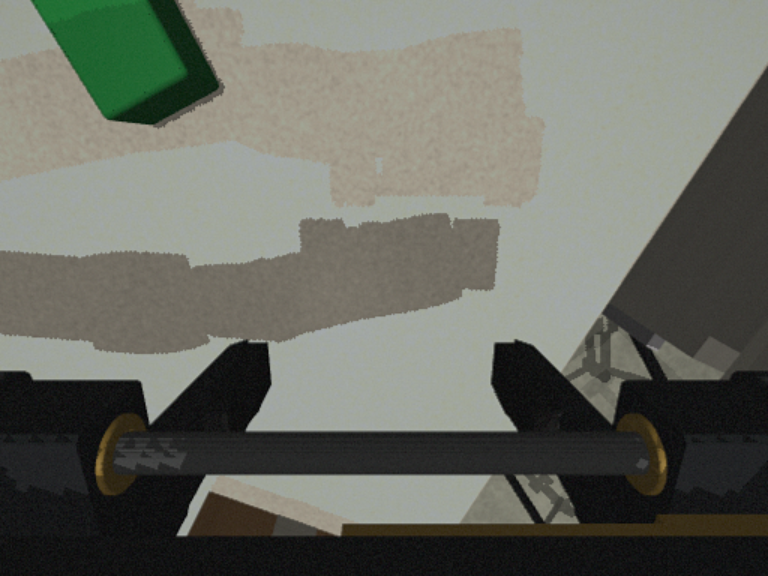

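>>> send_rows --series '[{"grip":1,"dx":31.1,"dy":-23.9,"dz":1.4,"turn":-0.073},{"grip":1,"dx":32.7,"dy":-21.5,"dz":1.5,"turn":-0.073},{"grip":1,"dx":34.2,"dy":-19.1,"dz":1.4,"turn":-0.074},{"grip":1,"dx":35.5,"dy":-16.5,"dz":1.4,"turn":-0.073},{"grip":1,"dx":36.7,"dy":-13.8,"dz":1.5,"turn":-0.073},{"grip":1,"dx":37.5,"dy":-11.2,"dz":1.4,"turn":-0.073},{"grip":1,"dx":38.3,"dy":-8.4,"dz":1.5,"turn":-0.073},{"grip":1,"dx":38.7,"dy":-5.6,"dz":1.4,"turn":-0.073},{"grip":1,"dx":39.1,"dy":-2.7,"dz":1.4,"turn":-0.074},{"grip":1,"dx":39.2,"dy":0.2,"dz":1.5,"turn":-0.073},{"grip":1,"dx":39.0,"dy":3.0,"dz":1.4,"turn":-0.073},{"grip":1,"dx":38.8,"dy":5.8,"dz":1.4,"turn":-0.073},{"grip":1,"dx":38.2,"dy":8.7,"dz":1.5,"turn":-0.073},{"grip":1,"dx":37.4,"dy":11.4,"dz":1.4,"turn":-0.073},{"grip":1,"dx":36.6,"dy":14.2,"dz":1.5,"turn":-0.074},{"grip":1,"dx":35.3,"dy":16.8,"dz":1.4,"turn":-0.073},{"grip":1,"dx":34.1,"dy":19.3,"dz":1.4,"turn":-0.073},{"grip":1,"dx":32.6,"dy":21.8,"dz":1.5,"turn":-0.073},{"grip":1,"dx":30.9,"dy":24.1,"dz":1.4,"turn":-0.073},{"grip":1,"dx":29.0,"dy":26.2,"dz":1.4,"turn":-0.073}]'

```text
clock: 3.0
tool_pos: [0.6267, 0.1283, 0.21]
eef_rot: [0.582, 0.813, -0.0, 0.0]
contact_force: [0.9, -0.2, 0.4]
opening: 1.002
```

```bash
sed -i 's/            r={k:v for k,v in r.items() if v!=0}//; s/if grip is not None:r\["grip"\]=grip/r["grip"]=1 if grip is None else grip/' h.py
python3 - <<'E'
from look import *
s=st();p=look("wrist","w2",1.5)
hsv=cv2.cvtColor(p["img"],cv2.COLOR_RGB2HSV);W=cloud(p)
red=(hsv[...,1]>150)&((hsv[...,0]<8)|(hsv[...,0]>172))&(hsv[...,2]>60)
v,u=np.nonzero(red);print(len(u))
if len(u):
 print(np.percentile(W[red][:,2],[5,50,95]))
 r=cv2.minAreaRect((onplane(p,np.stack([u,v],-1),.110)[:,:2]*1000).astype(np.float32));print(r)
E
```

```text
t 3.0 pos [0.6267 0.1283 0.21  ] yaw 1.8996 F [ 0.9 -0.2  0.4] op 1.002 q7 [-0.    0.78 -0.51  1.54  0.44  0.94 -0.33]
1755
[0.1093001  0.11374887 0.11576329]
((619.3765869140625, 148.00607299804688), (18.93851661682129, 80.28303527832031), 18.34067153930664)
```

View pics/w2.png

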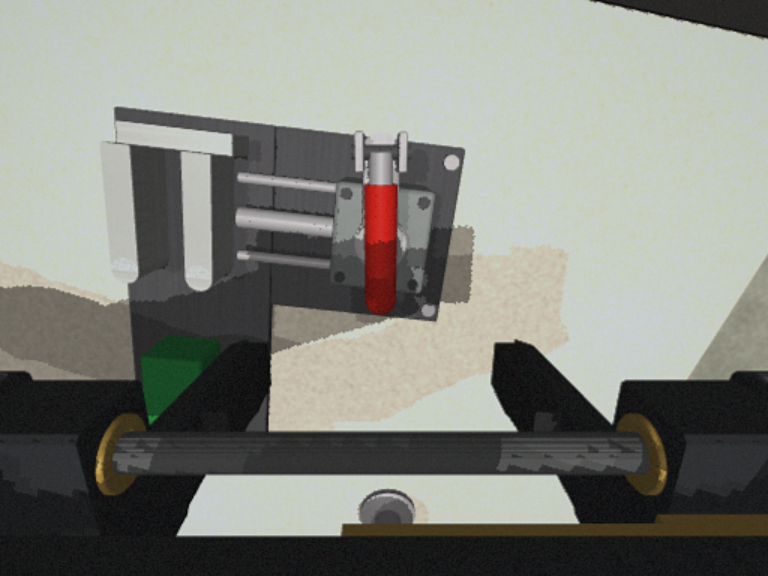

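Run:
```python
from look import *
s=st();a=np.radians(108.6);d=np.array([np.cos(a),np.sin(a)])
H=AX+.06*d; g=H-.08*d
rows=plan([.626,.127,.21],1.8968,[(g[0],g[1],.087,a,5)])
w=[]
for k in range(1,17):
    t=1.6*k/16; q=H-.08*np.cos(t)*d; w.append((q[0],q[1],.087+.08*np.sin(t),a,1))
plan([g[0],g[1],.087],a,w,grip=0)
```

```text
t 3.05 pos [0.6285 0.1372 0.2102] yaw 1.9092 F [2.8 4.5 1.3] op 0.998 q7 [-0.01  0.78 -0.52  1.53  0.44  0.94 -0.33]
[{"dx": 0.0, "dy": -0.0, "dz": 24.6, "turn": 0.0, "grip": 1}, {"dx": 0.0, "dy": -0.0, "dz": 24.6, "turn": 0.001, "grip": 1}, {"dx": -0.0, "dy": -0.0, "dz": 24.6, "turn": -0.0, "grip": 1}, {"dx": -0.0, "dy": -0.0, "dz": 24.6, "turn": 0.0, "grip": 1}, {"dx": -0.0, "dy": -0.1, "dz": 24.6, "turn": 0.0, "grip": 1}]
end [0.6259 0.127  0.087 ] 1.8958
[{"dx": 0.4, "dy": 0.0, "dz": -8.0, "turn": -0.0, "grip": 0}, {"dx": 1.2, "dy": 0.0, "dz": -7.9, "turn": -0.0, "grip": 0}, {"dx": 2.0, "dy": 0.0, "dz": -7.7, "turn": -0.0, "grip": 0}, {"dx": 2.7, "dy": 0.0, "dz": -7.6, "turn": -0.0, "grip": 0}, {"dx": 3.5, "dy": 0.0, "dz": -7.2, "turn": -0.0, "grip": 0}, {"dx": 4.2, "dy": 0.0, "dz": -6.8, "turn": -0.0, "grip": 0}, {"dx": 4.8, "dy": 0.0, "dz": -6.3, "turn": -0.0, "grip": 0}, {"dx": 5.5, "dy": 0.0, "dz": -5.9, "turn": -0.0, "grip": 0}, {"dx": 6.0, "dy": 0.0, "dz": -5.3, "turn": -0.0, "grip": 0}, {"dx": 6.5, "dy": 0.0, "dz": -4.6, "turn": -0.0, "grip": 0}, {"dx": 6.9, "dy": 0.0, "dz": -4.0, "turn": -0.0, "grip": 0}, {"dx": 7.3, "dy": 0.0, "dz": -3.3, "turn": -0.0, "grip": 0}, {"dx": 7.6, "dy": 0.0, "dz": -2.5, "turn": -0.0, "grip": 0}, {"dx": 7.8, "dy": 0.0, "dz": -1.7, "turn": -0.0, "grip": 0}, {"dx": 7.9, "dy": 0.0, "dz": -1.0, "turn": -0.0, "grip": 0}, {"dx": 8.0, "dy": 0.0, "dz": -0.2, "turn": -0.0, "grip": 0}]
end [0.5997 0.205  0.167 ] 1.8954
```

>>> send_rows --series '[{"dx":0,"dy":0,"dz":0,"turn":0,"grip":1},{"dx":0,"dy":0,"dz":0,"turn":0,"grip":1},{"dx":0,"dy":0,"dz":25,"turn":0,"grip":0.7},{"dx":0,"dy":0,"dz":25,"turn":0,"grip":0.7}]'

```text
clock: 3.45
tool_pos: [0.6264, 0.1245, 0.1603]
eef_rot: [0.584, 0.812, -0.0, 0.001]
contact_force: [-0.6, -0.0, -1.0]
opening: 0.839
```

Run:
```python
from look import *
s=st();p=look("wrist","w3",1)
s=st()
```

```text
t 3.45 pos [0.6264 0.1245 0.1603] yaw 1.8935 F [-0.6 -0.  -1. ] op 0.839 q7 [-0.01  0.83 -0.48  1.59  0.48  0.84 -0.36]
t 3.5 pos [0.6235 0.1231 0.1555] yaw 1.8941 F [-0.7 -0.6 -2.4] op 0.795 q7 [-0.01  0.84 -0.48  1.59  0.48  0.84 -0.36]
```

View pics/w3.png

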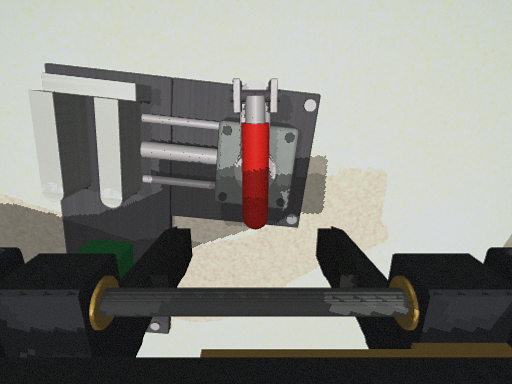

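Centred (handle at column 256). Descend and close gently.

>>> send_rows --force 12 --series '[{"dx":0,"dy":0,"dz":24,"turn":0,"grip":0.7},{"dx":0,"dy":0,"dz":24,"turn":0,"grip":0.7},{"dx":0,"dy":0,"dz":24,"turn":0,"grip":0.7},{"dx":0,"dy":0,"dz":1,"turn":0,"grip":0.5},{"dx":0,"dy":0,"dz":0,"turn":0,"grip":0.4},{"dx":0,"dy":0,"dz":0,"turn":0,"grip":0},{"dx":0,"dy":0,"dz":0,"turn":0,"grip":0},{"dx":0,"dy":0,"dz":0,"turn":0,"grip":0},{"dx":0,"dy":0,"dz":0,"turn":0,"grip":0}]'

```text
clock: 4.4
tool_pos: [0.6268, 0.1271, 0.0878]
eef_rot: [0.583, 0.812, 0.001, 0.001]
contact_force: [0.5, -0.9, 1.8]
opening: 0.216
```

>>> send_rows --series '[{"dx":0.4,"dy":0.0,"dz":-8.0,"turn":0,"grip":0},{"dx":1.2,"dy":0.0,"dz":-7.9,"turn":0,"grip":0},{"dx":2.0,"dy":0.0,"dz":-7.7,"turn":0,"grip":0},{"dx":2.7,"dy":0.0,"dz":-7.6,"turn":0,"grip":0},{"dx":3.5,"dy":0.0,"dz":-7.2,"turn":0,"grip":0},{"dx":4.2,"dy":0.0,"dz":-6.8,"turn":0,"grip":0}]'

```text
clock: 5.0
tool_pos: [0.6221, 0.1403, 0.1332]
eef_rot: [0.583, 0.812, 0.0, 0.001]
contact_force: [3.0, 0.3, -0.6]
opening: 0.214
```

Run:
```python
from look import *
s=st();p=look("scene","s3",1)
cv2.imwrite("pics/s3.png",cv2.resize(cv2.imread("pics/s3.png")[150:330,180:400],None,fx=3,fy=3))
```

```text
t 5.0 pos [0.6221 0.1403 0.1332] yaw 1.8964 F [ 3.   0.3 -0.6] op 0.214 q7 [-0.05  0.87 -0.46  1.61  0.5   0.79 -0.4 ]
```

View pics/s3.png

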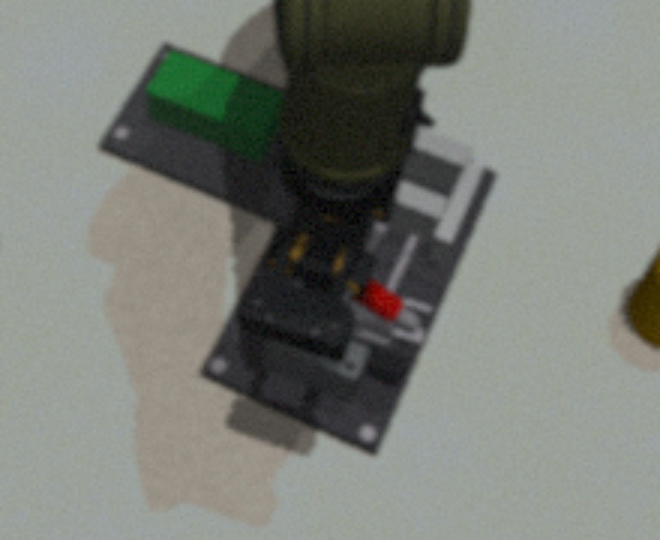

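Handle is being lifted and the arm has not rotated. Continue.

>>> send_rows --series '[{"dx":4.8,"dy":0.0,"dz":-6.3,"turn":0,"grip":0},{"dx":5.5,"dy":0.0,"dz":-5.9,"turn":0,"grip":0},{"dx":6.0,"dy":0.0,"dz":-5.3,"turn":0,"grip":0},{"dx":6.5,"dy":0.0,"dz":-4.6,"turn":0,"grip":0},{"dx":6.9,"dy":0.0,"dz":-4.0,"turn":0,"grip":0},{"dx":7.3,"dy":0.0,"dz":-3.3,"turn":0,"grip":0},{"dx":7.6,"dy":0.0,"dz":-2.5,"turn":0,"grip":0},{"dx":7.8,"dy":0.0,"dz":-1.7,"turn":0,"grip":0},{"dx":7.9,"dy":0.0,"dz":-1.0,"turn":0,"grip":0},{"dx":8.0,"dy":0.0,"dz":-0.2,"turn":0,"grip":0},{"dx":2.0,"dy":0.0,"dz":0,"turn":0,"grip":0},{"dx":1.0,"dy":0.0,"dz":0,"turn":0,"grip":0}]'

```text
clock: 6.25
tool_pos: [0.6004, 0.1977, 0.166]
eef_rot: [0.585, 0.811, -0.006, 0.005]
contact_force: [6.2, -15.4, -1.7]
opening: 0.221
```

Run:
```python
from look import *
s=st();p=look("scene","s4",1);q=look("wrist","w4")
cv2.imwrite("pics/s4.png",cv2.resize(cv2.imread("pics/s4.png")[150:330,180:400],None,fx=3,fy=3))
st()
```

```text
t 6.25 pos [0.6004 0.1977 0.166 ] yaw 1.8908 F [  6.2 -15.4  -1.7] op 0.221 q7 [-0.15  0.82 -0.47  1.6   0.47  0.85 -0.49]
t 6.35 pos [0.6004 0.1977 0.166 ] yaw 1.8905 F [  7.2 -13.9  -2.5] op 0.223 q7 [-0.15  0.82 -0.47  1.6   0.47  0.85 -0.49]
```

View pics/s4.png

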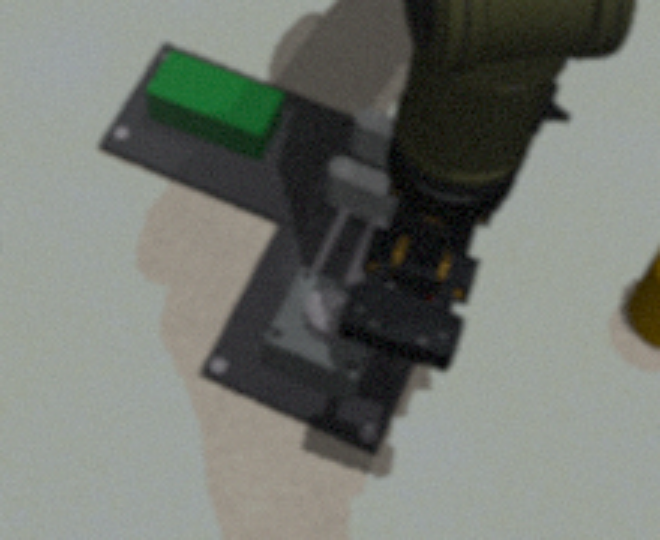

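View pics/w4.png

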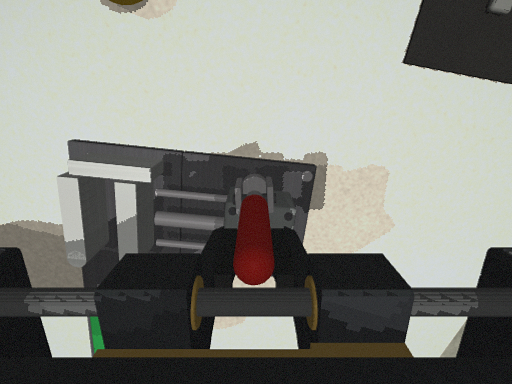

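Run:
```python
from look import *
p=snapshot("wrist");pk=p
hsv=cv2.cvtColor(p["img"],cv2.COLOR_RGB2HSV);W=cloud(p)
red=(hsv[...,1]>130)&((hsv[...,0]<8)|(hsv[...,0]>172))&(p["depth"]>0)
X=W[red];print(len(X))
J=lambda w:np.array([w2j(x) for x in w])
for z0 in np.arange(.11,.215,.01):
    m=abs(X[:,2]-z0)<.005
    if m.sum()>3:
        d=X[m][:,:2]-AX; a=np.radians(108.6); rad=d@[np.cos(a),np.sin(a)]*1000; tan=d@[-np.sin(a),np.cos(a)]*1000
        print(round(z0,3),m.sum(),"radial",np.round(np.percentile(rad,[2,50,98]),1),"tan",np.round(np.percentile(tan,[2,50,98]),1))
```

```text
2906
0.12 13 radial [65.6 69.1 70.1] tan [-6.7 -1.1  7.2]
0.13 126 radial [64.2 69.3 70.6] tan [-7.1  1.7 10.3]
0.14 147 radial [64.4 69.3 70.5] tan [-7.1  1.7 10.5]
0.15 163 radial [64.1 69.2 70.8] tan [-7.3  1.7 10.6]
0.16 210 radial [64.2 69.1 70.7] tan [-7.2  1.6 10.8]
0.17 254 radial [63.5 69.4 70.7] tan [-7.7  1.6 10.8]
0.18 311 radial [63.4 69.3 70.8] tan [-7.6  2.1 10.9]
0.19 380 radial [55.7 69.3 70.8] tan [-8.3  1.5 11.1]
0.2 1232 radial [55.7 64.9 70.3] tan [-6.9  1.9 10.5]
0.21 67 radial [58.2 61.8 65.2] tan [-1.1  1.9  4.6]
```

>>> send_rows --force 15 --series '[{"dx":-5.3,"dy":0,"dz":0,"turn":0,"grip":0},{"dx":0,"dy":0,"dz":0,"turn":0,"grip":0.4},{"dx":0,"dy":0,"dz":0,"turn":0,"grip":0.4},{"dx":1.0,"dy":0,"dz":0,"turn":0,"grip":0.4},{"dx":0,"dy":0,"dz":0,"turn":0,"grip":0},{"dx":0,"dy":0,"dz":0,"turn":0,"grip":0},{"dx":0,"dy":0,"dz":0,"turn":0,"grip":0}]'

```text
clock: 7.1
tool_pos: [0.5993, 0.2043, 0.1671]
eef_rot: [0.583, 0.813, -0.0, -0.001]
contact_force: [-2.0, -0.4, 1.6]
opening: 0.224
```

```bash
cat > circ.py <<'E'
from look import *
E
python3 - <<'E'
from look import *
s=st(); p=np.array(s["tool_pos"][:2])-AX; print("rad",np.hypot(*p)*1000,"ang",np.degrees(np.arctan2(p[1],p[0])))
yaw=1.8954
a0=np.radians(109);c0=AX+.061*np.array([np.cos(a0),np.sin(a0)])
w=[];n=40
for k in range(1,n+1):
    a=a0+.15*k;q=AX+.062*np.array([np.cos(a),np.sin(a)]);w.append((q[0],q[1],.167,yaw,1))
plan([c0[0],c0[1],.167],yaw,w,grip=0)
E
```

```text
t 7.1 pos [0.5993 0.2043 0.1671] yaw 1.8975 F [-2.  -0.4  1.6] op 0.224 q7 [-0.14  0.82 -0.48  1.6   0.47  0.84 -0.48]
rad 61.836652433355916 ang 109.15644785162037
[{"dx": 0.2, "dy": -9.3, "dz": -0.0, "turn": -0.0, "grip": 0}, {"dx": -2.1, "dy": -9.0, "dz": -0.0, "turn": -0.0, "grip": 0}, {"dx": -3.5, "dy": -8.6, "dz": -0.0, "turn": -0.0, "grip": 0}, {"dx": -4.7, "dy": -8.0, "dz": -0.0, "turn": -0.0, "grip": 0}, {"dx": -5.8, "dy": -7.3, "dz": -0.0, "turn": -0.0, "grip": 0}, {"dx": -6.9, "dy": -6.2, "dz": -0.0, "turn": -0.0, "grip": 0}, {"dx": -7.7, "dy": -5.2, "dz": -0.0, "turn": -0.0, "grip": 0}, {"dx": -8.4, "dy": -3.9, "dz": -0.0, "turn": -0.0, "grip": 0}, {"dx": -8.9, "dy": -2.7, "dz": -0.0, "turn": -0.0, "grip": 0}, {"dx": -9.2, "dy": -1.2, "dz": -0.0, "turn": -0.0, "grip": 0}, {"dx": -9.3, "dy": 0.1, "dz": -0.0, "turn": -0.0, "grip": 0}, {"dx": -9.2, "dy": 1.4, "dz": -0.0, "turn": -0.0, "grip": 0}, {"dx": -8.9, "dy": 2.9, "dz": -0.0, "turn": -0.0, "grip": 0}, {"dx": -8.3, "dy": 4.1, "dz": -0.0, "turn": -0.0, "grip": 0}, {"dx": -7.6, "dy": 5.4, "dz": -0.0, "turn": -0.0, "grip":
[... 879 characters left out ...]
dy": 2.5, "dz": -0.0, "turn": -0.0, "grip": 0}, {"dx": 9.2, "dy": 1.2, "dz": -0.0, "turn": -0.0, "grip": 0}, {"dx": 9.3, "dy": -0.1, "dz": -0.0, "turn": -0.0, "grip": 0}, {"dx": 9.1, "dy": -1.6, "dz": -0.0, "turn": -0.0, "grip": 0}, {"dx": 8.8, "dy": -2.9, "dz": -0.0, "turn": -0.0, "grip": 0}, {"dx": 8.3, "dy": -4.2, "dz": -0.0, "turn": -0.0, "grip": 0}, {"dx": 7.6, "dy": -5.4, "dz": -0.0, "turn": -0.0, "grip": 0}, {"dx": 6.7, "dy": -6.5, "dz": -0.0, "turn": -0.0, "grip": 0}, {"dx": 5.6, "dy": -7.4, "dz": -0.0, "turn": -0.0, "grip": 0}, {"dx": 4.5, "dy": -8.1, "dz": -0.0, "turn": -0.0, "grip": 0}, {"dx": 3.2, "dy": -8.8, "dz": -0.0, "turn": -0.0, "grip": 0}]
end [0.6165 0.2079 0.167 ] 1.8954
```

>>> send_rows --series '[{"dx":0.2,"dy":-9.3,"dz":0,"turn":0,"grip":0},{"dx":-2.1,"dy":-9.0,"dz":0,"turn":0,"grip":0},{"dx":-3.5,"dy":-8.6,"dz":0,"turn":0,"grip":0},{"dx":-4.7,"dy":-8.0,"dz":0,"turn":0,"grip":0},{"dx":-5.8,"dy":-7.3,"dz":0,"turn":0,"grip":0},{"dx":-6.9,"dy":-6.2,"dz":0,"turn":0,"grip":0},{"dx":-7.7,"dy":-5.2,"dz":0,"turn":0,"grip":0},{"dx":-8.4,"dy":-3.9,"dz":0,"turn":0,"grip":0},{"dx":-8.9,"dy":-2.7,"dz":0,"turn":0,"grip":0},{"dx":-9.2,"dy":-1.2,"dz":0,"turn":0,"grip":0}]'

```text
clock: 8.1
tool_pos: [0.5613, 0.134, 0.1677]
eef_rot: [0.582, 0.813, 0.004, -0.0]
contact_force: [1.6, 6.6, -3.1]
opening: 0.219
```

```bash
cat > hs.py <<'E'
from look import *
def hs(tag=None):
    s=st(); d=np.array(s["tool_pos"][:2])-AX; print("tcp rad",np.hypot(*d)*1000,"ang",np.degrees(np.arctan2(d[1],d[0])))
    p=snapshot("wrist")
    if tag: cv2.imwrite(f"pics/{tag}.png",p["img"][...,::-1])
    hsv=cv2.cvtColor(p["img"],cv2.COLOR_RGB2HSV);W=cloud(p)
    red=(hsv[...,1]>130)&((hsv[...,0]<8)|(hsv[...,0]>172))&(p["depth"]>0)
    X=W[red];print(len(X))
    if len(X)<20: return
    a=toolyaw(s);ex=np.array([np.cos(a),np.sin(a)]);ey=np.array([np.sin(a),-np.cos(a)])
    for lo,hi in((.12,.15),(.15,.19),(.19,.215)):
        m=(X[:,2]>lo)&(X[:,2]<hi)
        if m.sum()<10: continue
        u=X[m][:,:2]@ex;v=X[m][:,:2]@ey
        # camera sits on +tool-x side: outer surface = max u; centre = max-10mm
        c=(np.percentile(u,98)-.0103)*ex+(np.percentile(v,2)+np.percentile(v,98))/2*ey-AX
        print(lo,"bar centre rad",round(np.hypot(*c)*1000,1),"ang",round(np.degrees(np.arctan2(c[1],c[0])),1),"vspan",round((np.percentile(v,98)-np.percentile(v,2))*1000,1))
    print("ztop",np.percentile(X[:,2],99))
E
python3 -c "
from hs import *
hs('w5')"
```

```text
t 8.1 pos [0.5613 0.134  0.1677] yaw 1.9003 F [ 1.6  6.6 -3.1] op 0.219 q7 [-0.03  0.75 -0.48  1.78  0.49  0.73 -0.45]
tcp rad 59.454701079990755 ang -168.4230215453687
2743
0.12 bar centre rad 59.5 ang -167.4 vspan 18.0
0.15 bar centre rad 59.5 ang -167.5 vspan 18.7
0.19 bar centre rad 59.6 ang -167.3 vspan 17.6
ztop 0.2052661456455049
```

View pics/w5.png

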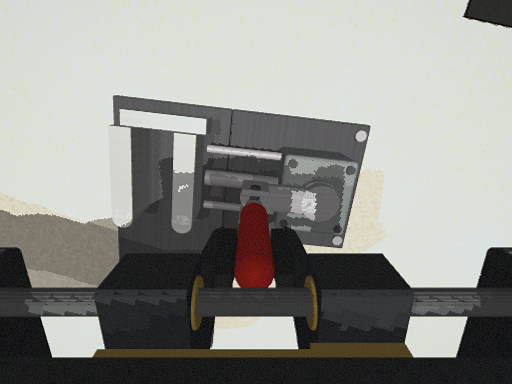

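The handle stays upright at radius 59.5 mm and the crank is following. Continue.

>>> send_rows --series '[{"dx":-9.3,"dy":0.1,"dz":0,"turn":0,"grip":0},{"dx":-9.2,"dy":1.4,"dz":0,"turn":0,"grip":0},{"dx":-8.9,"dy":2.9,"dz":0,"turn":0,"grip":0},{"dx":-8.3,"dy":4.1,"dz":0,"turn":0,"grip":0},{"dx":-7.6,"dy":5.4,"dz":0,"turn":0,"grip":0},{"dx":-6.7,"dy":6.4,"dz":0,"turn":0,"grip":0},{"dx":-5.7,"dy":7.3,"dz":0,"turn":0,"grip":0},{"dx":-4.5,"dy":8.1,"dz":0,"turn":0,"grip":0},{"dx":-3.3,"dy":8.7,"dz":0,"turn":0,"grip":0},{"dx":-1.9,"dy":9.1,"dz":0,"turn":0,"grip":0},{"dx":-0.6,"dy":9.3,"dz":0,"turn":0,"grip":0},{"dx":0.8,"dy":9.2,"dz":0,"turn":0,"grip":0},{"dx":2.3,"dy":9.1,"dz":0,"turn":0,"grip":0},{"dx":3.5,"dy":8.6,"dz":0,"turn":0,"grip":0},{"dx":4.8,"dy":7.9,"dz":0,"turn":0,"grip":0}]'

```text
clock: 9.65
tool_pos: [0.6706, 0.1102, 0.167]
eef_rot: [0.583, 0.812, 0.0, -0.0]
contact_force: [0.6, 0.1, -0.0]
opening: 0.005
```

```bash
python3 -c "
from hs import *
hs('w6')"
```

```text
t 9.65 pos [0.6706 0.1102 0.167 ] yaw 1.8968 F [ 0.6  0.1 -0. ] op 0.005 q7 [ 0.01  0.88 -0.5   1.44  0.47  0.94 -0.28]
tcp rad 62.27181385383593 ang -34.98101069134463
2016
0.12 bar centre rad 48.2 ang -79.9 vspan 12.3
0.15 bar centre rad 38.0 ang -78.8 vspan 12.5
0.19 bar centre rad 37.4 ang -82.1 vspan 16.8
ztop 0.23491365743959533
```

View pics/w6.png

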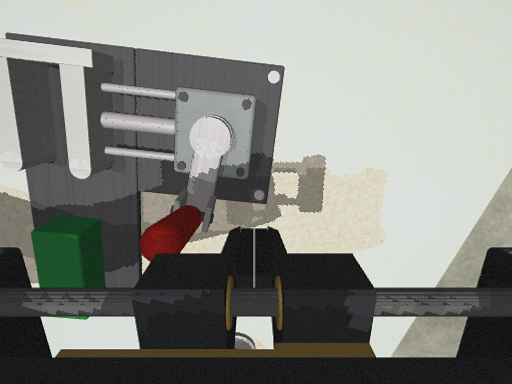

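Run:
```python
from look import *
st();p=look("scene","s6",1)
cv2.imwrite("pics/s6.png",cv2.resize(cv2.imread("pics/s6.png")[150:330,180:400],None,fx=3,fy=3))
st()
```

```text
t 9.7 pos [0.6712 0.1124 0.1671] yaw 1.8984 F [1.  1.2 0.7] op 0.005 q7 [ 0.01  0.88 -0.5   1.44  0.47  0.94 -0.28]
t 9.75 pos [0.6706 0.1118 0.167 ] yaw 1.8985 F [-0.9  1.2 -0.5] op 0.001 q7 [ 0.01  0.88 -0.5   1.44  0.47  0.94 -0.28]
```

View pics/s6.png

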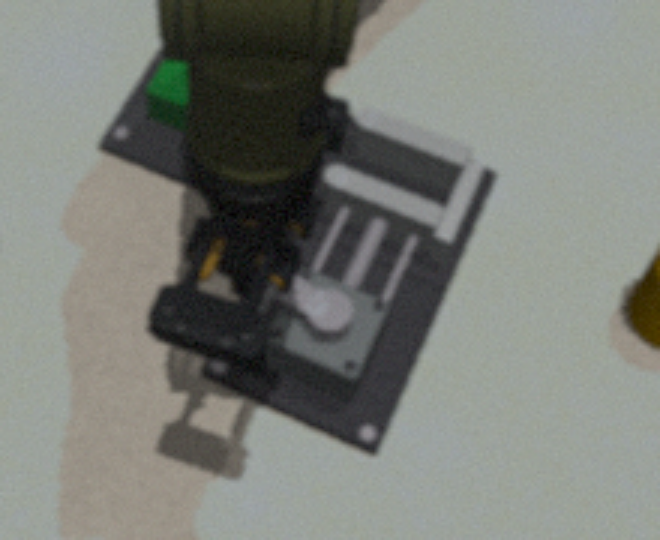

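```bash
cat > bar.py <<'E'
from look import *
from scipy.optimize import least_squares
def bar(tag=None,r=.010):
    s=st();p=snapshot("wrist")
    if tag: cv2.imwrite(f"pics/{tag}.png",p["img"][...,::-1])
    hsv=cv2.cvtColor(p["img"],cv2.COLOR_RGB2HSV);W=cloud(p)
    red=((hsv[...,1]>130)&((hsv[...,0]<8)|(hsv[...,0]>172))&(p["depth"]>0)&(W[...,2]>.12)&(W[...,2]<.195)).astype(np.uint8)
    red=cv2.erode(red,np.ones((3,3),np.uint8))>0
    X=W[red];print("n",len(X)); cam=-p["R"].T@p["t"]
    m0=X.mean(0); dv=m0[:2]-cam[:2]; dv/=np.hypot(*dv)
    f=lambda q:np.hypot(X[:,0]-q[0]-q[2]*(X[:,2]-.16),X[:,1]-q[1]-q[3]*(X[:,2]-.16))-r
    o=least_squares(f,[*(m0[:2]+dv*.008),0,0],loss="soft_l1",f_scale=.001)
    c=o.x[:2]-AX;print("bar",np.round(o.x,4),"rms",np.sqrt(np.mean(f(o.x)**2)),"rad",round(np.hypot(*c)*1000,1),"ang",round(np.degrees(np.arctan2(c[1],c[0])),1))
    return o.x
if __name__=="__main__": bar(sys.argv[1] if len(sys.argv)>1 else None)
E
python3 bar.py
```

```text
t 9.75 pos [0.6706 0.1118 0.167 ] yaw 1.8985 F [-0.9  1.2 -0.5] op 0.001 q7 [ 0.01  0.88 -0.5   1.44  0.47  0.94 -0.28]
n 776
bar [ 0.6239  0.1009 -0.0212  0.2528] rms 0.00019401794548472938 rad 45.2 ang -84.4
```

Run:
```python
from look import *
a=np.radians(109)+.15*25;q=AX+.062*np.array([np.cos(a),np.sin(a)]);print(q)
Y=np.radians(95.3)
plan([q[0],q[1],.167],1.8954,[(q[0],q[1],.225,1.8954,2),(.6235,.1055,.225,Y,3),(.6235,.1055,.225,Y,1)],grip=.6)
plan([.6235,.1055,.225],Y,[(.6235,.1055,.163,Y,3)],grip=.6)
```

```text
[0.66963426 0.10937067]
[{"dx": 0.0, "dy": 0.0, "dz": -29.0, "turn": -0.0, "grip": 0.6}, {"dx": 0.0, "dy": 0.0, "dz": -29.0, "turn": -0.0, "grip": 0.6}, {"dx": 3.7, "dy": -15.0, "dz": -0.0, "turn": 0.077, "grip": 0.6}, {"dx": 2.5, "dy": -15.2, "dz": -0.0, "turn": 0.078, "grip": 0.6}, {"dx": 1.3, "dy": -15.4, "dz": -0.0, "turn": 0.077, "grip": 0.6}, {"dx": 0.0, "dy": 0.0, "dz": -0.0, "turn": 0.0, "grip": 0.6}]
end [0.6235 0.1055 0.225 ] 1.6634
[{"dx": 0.0, "dy": 0.0, "dz": 20.7, "turn": -0.0, "grip": 0.6}, {"dx": 0.0, "dy": 0.0, "dz": 20.6, "turn": -0.0, "grip": 0.6}, {"dx": 0.0, "dy": 0.0, "dz": 20.7, "turn": -0.0, "grip": 0.6}]
end [0.6235 0.1055 0.163 ] 1.6633
```

>>> send_rows --series '[{"dx":0,"dy":0,"dz":-29,"turn":0,"grip":0},{"dx":0,"dy":0,"dz":-29,"turn":0,"grip":0},{"dx":0,"dy":0,"dz":0,"turn":0,"grip":0.6},{"dx":3.7,"dy":-15.0,"dz":0,"turn":0.077,"grip":0.6},{"dx":2.5,"dy":-15.2,"dz":0,"turn":0.078,"grip":0.6},{"dx":1.3,"dy":-15.4,"dz":0,"turn":0.077,"grip":0.6},{"dx":0,"dy":0,"dz":0,"turn":0,"grip":0.6},{"dx":0,"dy":0,"dz":0,"turn":0,"grip":0.6}]'

```text
clock: 10.6
tool_pos: [0.6241, 0.1053, 0.2249]
eef_rot: [0.672, 0.74, -0.0, 0.0]
contact_force: [0.1, -0.2, 0.8]
opening: 0.525
```

```bash
python3 bar.py w7
```

```text
t 10.6 pos [0.6241 0.1053 0.2249] yaw 1.6666 F [ 0.1 -0.2  0.8] op 0.525 q7 [ 0.01  0.74 -0.46  1.55  0.38  0.94 -0.48]
n 102
bar [ 0.624   0.101  -0.0196  0.2527] rms 0.00014790555552518942 rad 45.2 ang -84.4
```

View pics/w7.png

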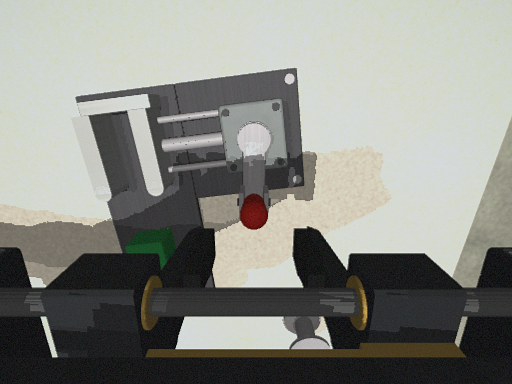

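>>> send_rows --force 20 --series '[{"dx":0,"dy":0,"dz":20,"turn":0.1,"grip":0.6},{"dx":0,"dy":0,"dz":20,"turn":0.1,"grip":0.6},{"dx":0,"dy":0,"dz":22,"turn":0,"grip":0.6},{"dx":0,"dy":0,"dz":0,"turn":0,"grip":0.4},{"dx":0,"dy":0,"dz":0,"turn":0,"grip":0},{"dx":0,"dy":0,"dz":0,"turn":0,"grip":0},{"dx":0,"dy":0,"dz":0,"turn":0,"grip":0}]'

```text
clock: 11.35
tool_pos: [0.6248, 0.1058, 0.1642]
eef_rot: [0.744, 0.669, 0.001, 0.0]
contact_force: [1.6, 0.4, -0.8]
opening: 0.259
```

```bash
python3 bar.py w8
python3 - <<'E'
from look import *
Y=1.6633-.2
b=np.radians(-84.6);w=[]
R=[46,52,58,62]
for r in R:
    q=AX+r/1000*np.array([np.cos(b),np.sin(b)]);w.append((q[0],q[1],.163,Y,1))
plan([.6235,.1055,.163],Y,w,grip=0)
print("circle")
w=[]
N=26;dl=np.radians(102.3+360-(360-84.6))/N;print(dl)
q0=q
for k in range(1,N+4):
    a=b+dl*k;q=AX+.0615*np.array([np.cos(a),np.sin(a)]);w.append((q[0],q[1],.163,Y+dl*k,1))
plan([q0[0],q0[1],.163],Y,w,grip=0)
E
```

```text
t 11.35 pos [0.6248 0.1058 0.1642] yaw 1.4649 F [ 1.6  0.4 -0.8] op 0.259 q7 [-0.03  0.81 -0.38  1.6   0.38  0.8  -0.68]
n 699
bar [ 0.624   0.101  -0.0209  0.2529] rms 0.000195290893494585 rad 45.2 ang -84.4
[{"dx": -5.3, "dy": 1.0, "dz": -0.0, "turn": -0.0, "grip": 0}, {"dx": -5.9, "dy": 1.2, "dz": -0.0, "turn": -0.0, "grip": 0}, {"dx": -5.8, "dy": 1.2, "dz": -0.0, "turn": -0.0, "grip": 0}, {"dx": -4.0, "dy": 0.8, "dz": -0.0, "turn": -0.0, "grip": 0}]
end [0.6254 0.0842 0.163 ] 1.4633
circle
0.12546232199913085
[{"dx": 2.5, "dy": 7.3, "dz": -0.0, "turn": -0.125, "grip": 0}, {"dx": 2.0, "dy": 7.5, "dz": -0.0, "turn": -0.126, "grip": 0}, {"dx": 2.0, "dy": 7.4, "dz": -0.0, "turn": -0.125, "grip": 0}, {"dx": 2.1, "dy": 7.5, "dz": -0.0, "turn": -0.126, "grip": 0}, {"dx": 2.0, "dy": 7.4, "dz": -0.0, "turn": -0.125, "grip": 0}, {"dx": 2.0, "dy": 7.5, "dz": -0.0, "turn": -0.126, "grip": 0}, {"dx": 2.0, "dy": 7.4, "dz": -0.0, "turn": -0.125, "grip": 0}, {"dx": 2.0, "dy": 7.4, "dz": -0.0, "turn": -0.126, "grip": 0}, {"dx": 2.0, "dy": 7.5, "dz": -0.0, "turn": -0.125, "grip": 0}, {"dx": 2.1, "
[... 581 characters left out ...]
: -0.0, "turn": -0.126, "grip": 0}, {"dx": 2.0, "dy": 7.4, "dz": -0.0, "turn": -0.125, "grip": 0}]
[{"dx": 2.0, "dy": 7.5, "dz": -0.0, "turn": -0.126, "grip": 0}, {"dx": 2.0, "dy": 7.4, "dz": -0.0, "turn": -0.125, "grip": 0}, {"dx": 2.0, "dy": 7.5, "dz": -0.0, "turn": -0.126, "grip": 0}, {"dx": 2.1, "dy": 7.4, "dz": -0.0, "turn": -0.125, "grip": 0}, {"dx": 2.0, "dy": 7.5, "dz": -0.0, "turn": -0.126, "grip": 0}, {"dx": 2.0, "dy": 7.4, "dz": -0.0, "turn": -0.125, "grip": 0}, {"dx": 2.0, "dy": 7.4, "dz": -0.0, "turn": -0.125, "grip": 0}, {"dx": 2.0, "dy": 7.5, "dz": -0.0, "turn": -0.126, "grip": 0}, {"dx": 2.0, "dy": 7.4, "dz": -0.0, "turn": -0.125, "grip": 0}]
end [0.5853 0.1971 0.163 ] 5.1013
```

>>> send_rows --series '[{"dx":0,"dy":0,"dz":0,"turn":0,"grip":0},{"dx":-5.3,"dy":1.0,"dz":0,"turn":0,"grip":0},{"dx":-5.9,"dy":1.2,"dz":0,"turn":0,"grip":0},{"dx":-5.8,"dy":1.2,"dz":0,"turn":0,"grip":0},{"dx":-4.0,"dy":0.8,"dz":0,"turn":0,"grip":0},{"dx":0,"dy":0,"dz":0,"turn":0,"grip":0}]'

```text
clock: 12.0
tool_pos: [0.6262, 0.0874, 0.1649]
eef_rot: [0.743, 0.669, 0.002, -0.001]
contact_force: [-2.6, 3.6, 8.3]
opening: 0.22
```

```bash
python3 bar.py w9
```

```text
t 12.0 pos [0.6262 0.0874 0.1649] yaw 1.4661 F [-2.6  3.6  8.3] op 0.22 q7 [ 0.    0.81 -0.39  1.61  0.38  0.8  -0.65]
n 1383
bar [ 0.6257  0.0866  0.0021 -0.    ] rms 0.00023288408471986861 rad 59.7 ang -84.1
```

Upright again (tilt 0), radius 59.7. Crank with the tool turning along.

>>> send_rows --series '[{"dx":2.5,"dy":7.3,"dz":0,"turn":-0.125,"grip":0},{"dx":2.0,"dy":7.5,"dz":0,"turn":-0.126,"grip":0},{"dx":2.0,"dy":7.4,"dz":0,"turn":-0.125,"grip":0},{"dx":2.1,"dy":7.5,"dz":0,"turn":-0.126,"grip":0},{"dx":2.0,"dy":7.4,"dz":0,"turn":-0.125,"grip":0},{"dx":2.0,"dy":7.5,"dz":0,"turn":-0.126,"grip":0},{"dx":2.0,"dy":7.4,"dz":0,"turn":-0.125,"grip":0},{"dx":2.0,"dy":7.4,"dz":0,"turn":-0.126,"grip":0},{"dx":2.0,"dy":7.5,"dz":0,"turn":-0.125,"grip":0},{"dx":2.1,"dy":7.4,"dz":0,"turn":-0.126,"grip":0}]'

```text
clock: 13.05
tool_pos: [0.6784, 0.1338, 0.1649]
eef_rot: [0.207, 0.978, 0.0, -0.001]
contact_force: [-7.6, -1.1, 11.7]
opening: 0.217
```

```bash
python3 bar.py w10
```

```text
t 13.05 pos [0.6784 0.1338 0.1649] yaw 2.7255 F [-7.6 -1.1 11.7] op 0.217 q7 [ 0.07  0.94 -0.71  1.39  0.65  1.05  0.39]
n 1362
bar [0.6785 0.1332 0.0022 0.0009] rms 0.0002240052816740754 rad 60.3 ang -12.2
```

>>> send_rows --series '[{"dx":2.0,"dy":7.5,"dz":-1.5,"turn":-0.125,"grip":0},{"dx":2.0,"dy":7.4,"dz":0,"turn":-0.126,"grip":0},{"dx":2.0,"dy":7.4,"dz":0,"turn":-0.125,"grip":0},{"dx":2.0,"dy":7.5,"dz":0,"turn":-0.125,"grip":0},{"dx":2.0,"dy":7.4,"dz":0,"turn":-0.126,"grip":0},{"dx":2.0,"dy":7.5,"dz":0,"turn":-0.125,"grip":0},{"dx":2.1,"dy":7.4,"dz":0,"turn":-0.126,"grip":0},{"dx":2.0,"dy":7.5,"dz":0,"turn":-0.125,"grip":0},{"dx":2.0,"dy":7.4,"dz":0,"turn":-0.126,"grip":0},{"dx":2.0,"dy":7.4,"dz":0,"turn":-0.125,"grip":0},{"dx":2.0,"dy":7.5,"dz":0,"turn":-0.126,"grip":0}]'

```text
clock: 14.2
tool_pos: [0.6448, 0.2008, 0.1651]
eef_rot: [-0.462, 0.887, -0.001, -0.0]
contact_force: [-1.7, -3.2, 4.6]
opening: 0.217
```

```bash
python3 bar.py w11
```

```text
t 14.2 pos [0.6448 0.2008 0.1651] yaw -2.1801 F [-1.7 -3.2  4.6] op 0.217 q7 [ 0.08  1.02 -1.    1.44  0.89  1.18  1.48]
n 1390
bar [ 6.448e-01  2.008e-01 -3.000e-04  1.500e-03] rms 0.00023809063206040482 rad 60.4 ang 65.3
```

>>> send_rows --series '[{"dx":2.0,"dy":7.4,"dz":0,"turn":-0.125,"grip":0},{"dx":2.0,"dy":7.5,"dz":0,"turn":-0.126,"grip":0},{"dx":2.1,"dy":7.4,"dz":0,"turn":-0.125,"grip":0},{"dx":2.0,"dy":7.5,"dz":0,"turn":-0.126,"grip":0},{"dx":2.0,"dy":7.4,"dz":0,"turn":-0.125,"grip":0},{"dx":1.0,"dy":4,"dz":0,"turn":0,"grip":0},{"dx":0.5,"dy":3,"dz":0,"turn":0,"grip":0}]'

```text
clock: 14.95
tool_pos: [0.6065, 0.2043, 0.1653]
eef_rot: [0.71, -0.704, 0.003, -0.006]
contact_force: [20.5, 4.2, -7.5]
opening: 0.22
```

```bash
python3 bar.py w12
```

```text
t 14.95 pos [0.6065 0.2043 0.1653] yaw -1.5624 F [20.5  4.2 -7.5] op 0.22 q7 [ 0.13  1.02 -1.13  1.57  0.99  1.18  1.95]
n 1377
bar [ 6.070e-01  2.048e-01 -7.000e-04  2.000e-04] rms 0.0002485984366340407 rad 60.2 ang 102.0
```

View pics/w12.png

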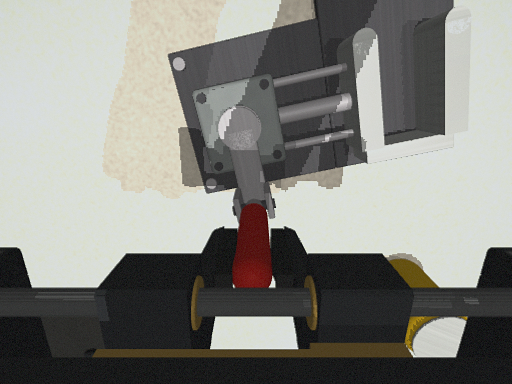

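>>> send_rows --series '[{"dx":-1.0,"dy":-4,"dz":0,"turn":0,"grip":0},{"dx":-0.5,"dy":-2.5,"dz":0,"turn":0,"grip":0},{"dx":0,"dy":0,"dz":0,"turn":0,"grip":0.4},{"dx":0,"dy":0,"dz":0,"turn":0,"grip":0.5},{"dx":0,"dy":0,"dz":0,"turn":0,"grip":0.6},{"dx":0,"dy":0,"dz":-30,"turn":0,"grip":0.6},{"dx":0,"dy":0,"dz":-35,"turn":0,"grip":0.7},{"dx":0,"dy":0,"dz":-25,"turn":0,"grip":0.8}]'

```text
clock: 15.8
tool_pos: [0.606, 0.2068, 0.2563]
eef_rot: [0.712, -0.702, -0.0, -0.001]
contact_force: [0.1, 0.3, -0.8]
opening: 0.742
```

Run:
```python
from look import *
s=st()
for w in ([.5017,-.0549],[.505,-.0554]): print(w2j(w))
print("noses y -55; home",j2w(-70,-10),"mouth",j2w(-70,-55))
g=j2w(-68,-230)
print(g)
Y0=1.4633+26*.1255
plan(list(s["tool_pos"][:2])+[.25],Y0,[(g[0],g[1],.17,np.radians(102.5),20)],grip=1)
```

```text
t 15.8 pos [0.606  0.2068 0.2563] yaw -1.5557 F [ 0.1  0.3 -0.8] op 0.742 q7 [ 0.14  0.93 -1.19  1.47  0.87  1.33  2.04]
[ -77.93077459 -171.12955435]
[ -74.81294944 -172.32084203]
noses y -55; home [0.47513525 0.10422242] mouth [0.4847183  0.06025465]
[ 0.52393983 -0.11030523]
[{"dx": 15.8, "dy": 4.3, "dz": 4.0, "turn": 0.147, "grip": 1}, {"dx": 16.3, "dy": 2.0, "dz": 4.0, "turn": 0.147, "grip": 1}, {"dx": 16.3, "dy": -0.5, "dz": 4.0, "turn": 0.147, "grip": 1}, {"dx": 16.2, "dy": -2.8, "dz": 4.0, "turn": 0.146, "grip": 1}, {"dx": 15.5, "dy": -5.1, "dz": 4.0, "turn": 0.147, "grip": 1}, {"dx": 14.6, "dy": -7.4, "dz": 4.0, "turn": 0.147, "grip": 1}, {"dx": 13.4, "dy": -9.5, "dz": 4.0, "turn": 0.147, "grip": 1}, {"dx": 11.9, "dy": -11.3, "dz": 4.0, "turn": 0.147, "grip": 1}, {"dx": 10.1, "dy": -12.9, "dz": 4.0, "turn": 0.147, "grip": 1}, {"dx": 8.1, "dy": -14.2, "dz": 4.0, "turn": 0.147, "grip": 1}, {"dx": 5.9, "dy": -15.3, "dz": 4.0, "turn": 0.147, "grip": 1}, {"dx": 3.6, "dy": -16.0, "dz": 4.0, "turn": 0.146, "grip": 1}, {"dx": 1.2, "dy": -16.3, "dz": 4.0, "turn": 0.147, "grip": 1}, {"dx": -1.1, "dy": -16.3, "dz": 4.0, "turn": 0.147, "grip": 1}, {"dx": -3.6, "dy": -16.0, "dz": 4.0, "turn": 0.147, "grip": 1}, {"dx": -5.8, "dy": -15.3, "dz": 4.0, "turn": 0.147, "grip": 1}, {"dx": -8.1, "dy": -14.3, "dz": 4.0, "turn": 0.147, "grip": 1}, {"dx": -10.0, "dy": -12.9, "dz": 4.0, "turn": 0.147, "grip": 1}, {"dx": -11.8, "dy": -11.4, "dz": 4.0, "turn": 0.146, "grip": 1}, {"dx": -13.4, "dy": -9.5, "dz": 4.0, "turn": 0.147, "grip": 1}]
end [ 0.5239 -0.1104  0.17  ] 1.7893
```

>>> send_rows --series '[{"dx":15.8,"dy":4.3,"dz":4.0,"turn":0.147,"grip":1},{"dx":16.3,"dy":2.0,"dz":4.0,"turn":0.147,"grip":1},{"dx":16.3,"dy":-0.5,"dz":4.0,"turn":0.147,"grip":1},{"dx":16.2,"dy":-2.8,"dz":4.0,"turn":0.146,"grip":1},{"dx":15.5,"dy":-5.1,"dz":4.0,"turn":0.147,"grip":1},{"dx":14.6,"dy":-7.4,"dz":4.0,"turn":0.147,"grip":1},{"dx":13.4,"dy":-9.5,"dz":4.0,"turn":0.147,"grip":1},{"dx":11.9,"dy":-11.3,"dz":4.0,"turn":0.147,"grip":1},{"dx":10.1,"dy":-12.9,"dz":4.0,"turn":0.147,"grip":1},{"dx":8.1,"dy":-14.2,"dz":4.0,"turn":0.147,"grip":1},{"dx":5.9,"dy":-15.3,"dz":4.0,"turn":0.147,"grip":1},{"dx":3.6,"dy":-16.0,"dz":4.0,"turn":0.146,"grip":1},{"dx":1.2,"dy":-16.3,"dz":4.0,"turn":0.147,"grip":1},{"dx":-1.1,"dy":-16.3,"dz":4.0,"turn":0.147,"grip":1},{"dx":-3.6,"dy":-16.0,"dz":4.0,"turn":0.147,"grip":1},{"dx":-5.8,"dy":-15.3,"dz":4.0,"turn":0.147,"grip":1},{"dx":-8.1,"dy":-14.3,"dz":4.0,"turn":0.147,"grip":1},{"dx":-10.0,"dy":-12.9,"dz":4.0,"turn":0.147,"grip":1},{"dx":-11.8,"dy":-11.4,"dz":4.0,"turn":0.146,"grip":1},{"dx":-13.4,"dy":-9.5,"dz":4.0,"turn":0.147,"grip":1}]'

```text
clock: 17.8
tool_pos: [0.5239, -0.1113, 0.1743]
eef_rot: [0.628, 0.778, 0.0, -0.0]
contact_force: [-0.2, -0.7, -0.7]
opening: 0.999
```

>>> send_rows --series '[{"dx":0,"dy":0,"dz":0,"turn":0,"grip":1},{"dx":0,"dy":0,"dz":0,"turn":0,"grip":1}]'

```text
clock: 18.0
tool_pos: [0.5244, -0.1103, 0.1746]
eef_rot: [0.624, 0.781, 0.0, -0.0]
contact_force: [-0.1, 0.4, 0.1]
opening: 1.0
```

Run:
```python
from look import *
import pickle
s=st();p=look("wrist","w13",1.5);pickle.dump(p,open("w13.pkl","wb"))
q=look("top","t13",1);pickle.dump(q,open("t13.pkl","wb"))
for n,p in (("w",p),("t",q)):
    hsv=cv2.cvtColor(p["img"],cv2.COLOR_RGB2HSV);W=cloud(p)
    g=(hsv[...,1]>120)&(abs(hsv[...,0].astype(int)-60)<20)&(W[...,2]>.045)&(W[...,2]<.066)&(W[...,0]>.42)
    v,u=np.nonzero(g);print(n,len(u),np.median(W[g][:,2]) if len(u) else 0)
    if len(u)>50:
        r=cv2.minAreaRect((onplane(p,np.stack([u,v],-1),.057)[:,:2]*1000).astype(np.float32));print(r,w2j(np.array(r[0])/1000))
```

```text
t 18.0 pos [ 0.5244 -0.1103  0.1746] yaw 1.7934 F [-0.1  0.4  0.1] op 1.0 q7 [ 0.4   0.69 -0.45  1.89  0.47  0.66 -0.12]
w 6217 0.056090880573558446
((503.4422607421875, -56.27222442626953), (48.89598083496094, 107.17765045166016), 12.913691520690918) [ -76.5207027  -172.84132818]
t 827 0.05600953567808081
((501.6414794921875, -54.92148208618164), (49.830108642578125, 108.62722778320312), 12.901469230651855) [ -77.99252748 -171.13808134]
```

View pics/w13.png

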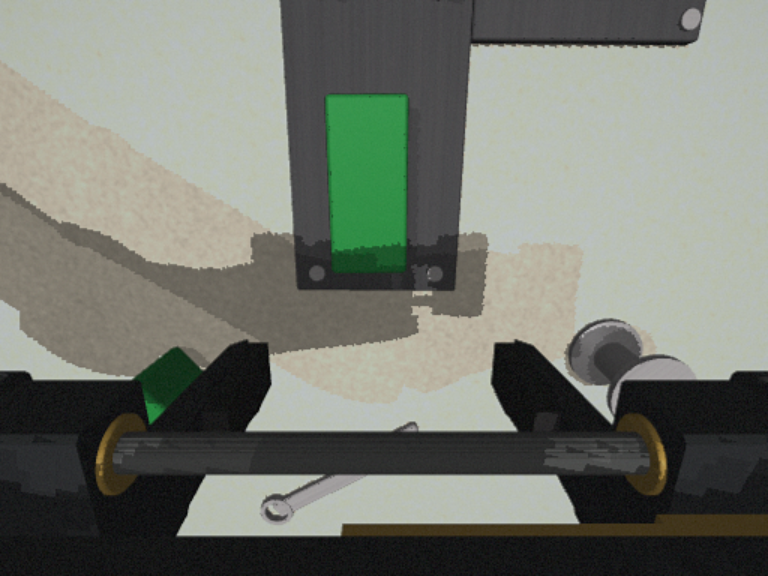

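Run:
```python
from look import *
s=st();Y=toolyaw(s)
plan(s["tool_pos"],Y,[(.5117,-.0924,.10,1.796,3),(.5117,-.0924,.022,1.796,4)],grip=.85)
```

```text
t 18.1 pos [ 0.5248 -0.1096  0.1748] yaw 1.7939 F [-0.1 -0.1 -0.2] op 1.002 q7 [ 0.4   0.69 -0.45  1.89  0.47  0.66 -0.12]
[{"dx": 6.6, "dy": -3.0, "dz": 24.9, "turn": -0.001, "grip": 0.85}, {"dx": 6.5, "dy": -3.0, "dz": 24.9, "turn": -0.0, "grip": 0.85}, {"dx": 6.6, "dy": -3.0, "dz": 25.0, "turn": -0.001, "grip": 0.85}, {"dx": -0.0, "dy": 0.0, "dz": 19.5, "turn": -0.0, "grip": 0.85}, {"dx": -0.0, "dy": 0.0, "dz": 19.5, "turn": -0.0, "grip": 0.85}, {"dx": -0.0, "dy": 0.0, "dz": 19.5, "turn": -0.0, "grip": 0.85}, {"dx": -0.0, "dy": 0.0, "dz": 19.5, "turn": -0.0, "grip": 0.85}]
end [ 0.5117 -0.0924  0.022 ] 1.7959
```

>>> send_rows --force 20 --series '[{"dx":6.6,"dy":-3.0,"dz":24.9,"turn":0,"grip":0.85},{"dx":6.5,"dy":-3.0,"dz":24.9,"turn":0,"grip":0.85},{"dx":6.6,"dy":-3.0,"dz":25.0,"turn":0,"grip":0.85},{"dx":0,"dy":0,"dz":19.5,"turn":0,"grip":0.85},{"dx":0,"dy":0,"dz":19.5,"turn":0,"grip":0.85},{"dx":0,"dy":0,"dz":19.5,"turn":0,"grip":0.85},{"dx":0,"dy":0,"dz":17.5,"turn":0,"grip":0.85},{"dx":0,"dy":0,"dz":0,"turn":0,"grip":0.7},{"dx":0,"dy":0,"dz":0,"turn":0,"grip":0.5},{"dx":0,"dy":0,"dz":0,"turn":0,"grip":0.4},{"dx":0,"dy":0,"dz":0,"turn":0,"grip":0.4},{"dx":0,"dy":0,"dz":0,"turn":0,"grip":0.4}]'

```text
clock: 19.3
tool_pos: [0.5121, -0.0936, 0.0246]
eef_rot: [0.625, 0.78, 0.001, 0.001]
contact_force: [0.5, 1.3, 4.0]
opening: 0.564
```

Run:
```python
from look import *
s=st();p=look("wrist","w14",1.5)
d=np.array([.5117,-.0924]);print(w2j(s["tool_pos"]))
```

```text
t 19.3 pos [ 0.5121 -0.0936  0.0246] yaw 1.7901 F [0.5 1.3 4. ] op 0.564 q7 [ 0.22  0.92 -0.21  2.01  0.66  0.27 -0.33]
[ -76.02750963 -211.19910349]
```

View pics/w14.png

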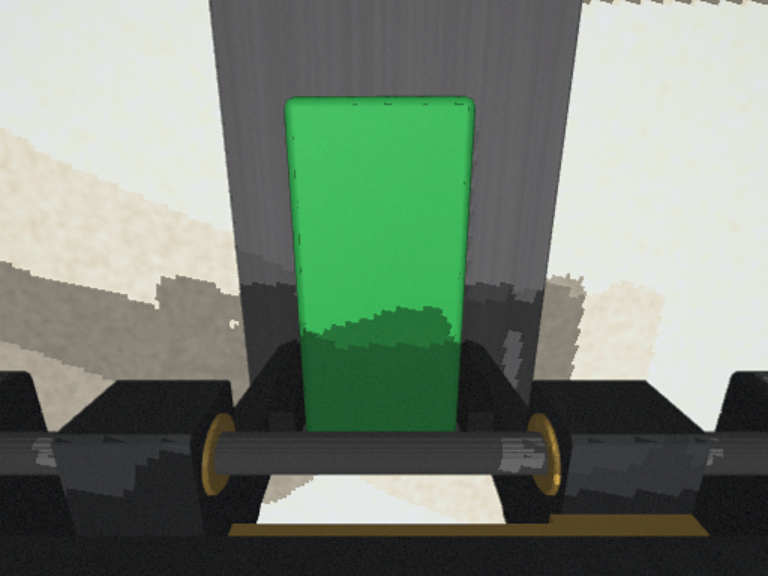

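>>> send_rows --series '[{"dx":8,"dy":1,"dz":0,"turn":0,"grip":0.4},{"dx":10,"dy":1,"dz":0,"turn":0,"grip":0.4},{"dx":10,"dy":1.5,"dz":0,"turn":0,"grip":0.4},{"dx":10,"dy":1.5,"dz":0,"turn":0,"grip":0.4},{"dx":6,"dy":1,"dz":0,"turn":0,"grip":0.4},{"dx":0,"dy":0,"dz":0,"turn":0,"grip":0.4},{"dx":0,"dy":0,"dz":0,"turn":0,"grip":0.4}]'

```text
clock: 20.05
tool_pos: [0.5083, -0.0498, 0.0246]
eef_rot: [0.626, 0.78, 0.0, 0.001]
contact_force: [0.0, 0.5, 6.9]
opening: 0.567
```

Run:
```python
from look import *
import pickle
s=st();p=look("wrist","w15",1.5);pickle.dump(p,open("w15.pkl","wb"));print(w2j(s["tool_pos"]))
```

```text
t 20.05 pos [ 0.5083 -0.0498  0.0246] yaw 1.7897 F [0.  0.5 6.9] op 0.567 q7 [ 0.11  0.92 -0.17  2.04  0.64  0.23 -0.4 ]
[ -70.35423449 -167.58690824]
```

View pics/w15.png

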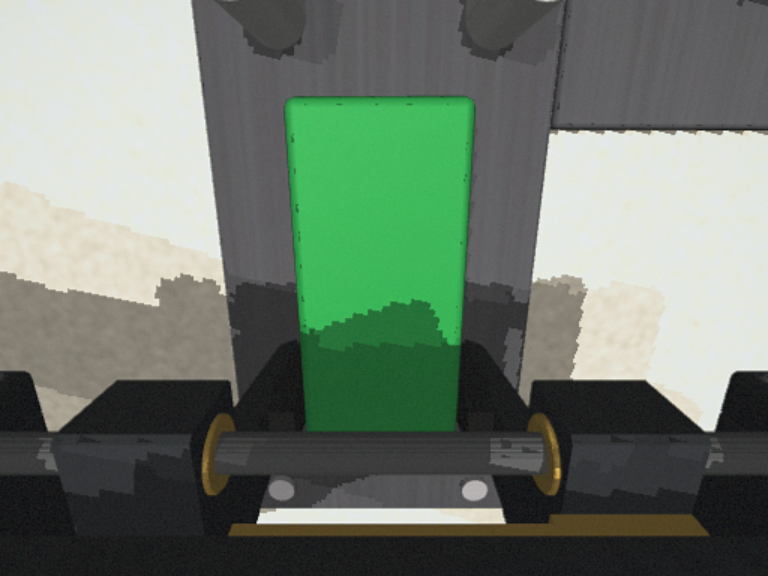

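```bash
cat > meas.py <<'E'
from look import *
import pickle
def meas(p):
    hsv=cv2.cvtColor(p["img"],cv2.COLOR_RGB2HSV);W=cloud(p)
    jx,jy=np.cos(JY),np.sin(JY)
    D=(W[...,:2]-JIG)*1000; JX=D[...,0]*jx+D[...,1]*jy; JYy=-D[...,0]*jy+D[...,1]*jx
    Z=W[...,2]*1000; ok=p["depth"]>0
    green=(hsv[...,1]>110)&(abs(hsv[...,0].astype(int)-60)<20)&ok&(JX<-20)&(JX>-120)
    top=green&(Z>50)
    print("green top z",np.median(Z[top]) if top.any() else None)
    v,u=np.nonzero(top); zt=.057
    Q=np.array([w2j(x) for x in onplane(p,np.stack([u,v],-1),zt)])
    def edges(Q,lo,hi,n=12):
        L=[];R=[]
        b=np.linspace(lo,hi,n+1)
        for i in range(n):
            m=(Q[:,1]>=b[i])&(Q[:,1]<b[i+1])
            if m.sum()<15: continue
            yc=(b[i]+b[i+1])/2; L.append((yc,Q[m,0].min()));R.append((yc,Q[m,0].max()))
        return np.array(L),np.array(R)
    y0,y1=np.percentile(Q[:,1],[1,99.5]);print("block far end y",round(y1,1))
    L,R=edges(Q,y1-60,y1-6); pl=np.polyfit(L[:,0],L[:,1],1);pr=np.polyfit(R[:,0],R[:,1],1)
    print("block L/R slopes",np.round([pl[0],pr[0]],4),"centre x at y1",round((np.polyval(pl,y1)+np.polyval(pr,y1))/2,2),"at y1-60",round((np.polyval(pl,y1-60)+np.polyval(pr,y1-60))/2,2),"width",round(np.polyval(pr,y1-30)-np.polyval(pl,y1-30),1))
    # jaws
    gray=(~green)&ok&(Z>52)&(Z<68)&(JYy>-70)&(JYy<50)&(JX<-10)&(JX>-130)
    print("jaw px",gray.sum())
    for nm,sl in (("fixed",(JX<-80)),("moving",(JX>-60))):
        m=gray&sl
        if m.sum()>30:
            v,u=np.nonzero(m);Q=np.array([w2j(x) for x in onplane(p,np.stack([u,v],-1),.060)])
            print(nm,"x range",np.round(np.percentile(Q[Q[:,1]>-43][:,0],[1,99]),1) if (Q[:,1]>-43).any() else np.round(np.percentile(Q[:,0],[1,99]),1),"y min",round(Q[:,1].min(),1))
    # deck left edge
    V=p["img"].max(-1).astype(int)
    row=[]
    return
if __name__=="__main__":
    meas(pickle.load(open(sys.argv[1],"rb")))
E
python3 meas.py w15.pkl
python3 - <<'E'
from meas import *
p=pickle.load(open("w15.pkl","rb"))
# deck edges in image (display px/1.5): left edge (195,0)-(222,225); right edge (552,135)-(530,280); 
for nm,pts in (("L",[(195,2),(209,110),(221,220)]),("R",[(551,135),(541,210),(533,280)])):
    for a in pts: print(nm,np.round(w2j(onplane(p,np.array(a)/1.5,.012)),1))
# subpixel edge along deck sides
g=cv2.cvtColor(p["img"],cv2.COLOR_RGB2GRAY).astype(float)
for nm,xe in (("L",-135),("R",-10)):
    res=[]
    for y in range(-140,-86,6) if nm=="L" else range(-150,-90,6):
        xs=np.arange(xe-8,xe+8,.25); X=np.array([[*j2w(x,y),.012] for x in xs]);uv=proj(p,X).astype(np.float32)
        if uv.min()<1: continue
        pr=cv2.remap(g.astype(np.float32),uv[None,:,0],uv[None,:,1],cv2.INTER_LINEAR)[0]
        d=np.abs(np.gradient(cv2.GaussianBlur(pr[None],(9,1),0)[0]));res.append((y,round(xs[d.argmax()],2)))
    print(nm,res)
E
```

```text
green top z 56.1288791655036
block far end y -75.2
block L/R slopes [-0.0073 -0.009 ] centre x at y1 -71.38 at y1-60 -70.89 width 48.1
jaw px 328
fixed x range [-108.7  -98.6] y min -57.2
moving x range [-41.  -30.3] y min -57.1
L [-132.   -41.8]
L [-131.5  -74.6]
L [-131.6 -113.4]
R [ -9.7 -82.3]
R [  -9.9 -109. ]
R [  -9.7 -136.8]
L [(-140, np.float64(-133.25)), (-134, np.float64(-133.25)), (-128, np.float64(-133.25)), (-122, np.float64(-133.25)), (-116, np.float64(-133.25)), (-110, np.float64(-133.25)), (-104, np.float64(-133.25)), (-98, np.float64(-133.25)), (-92, np.float64(-133.25))]
R [(-150, np.float64(-10.5)), (-144, np.float64(-10.0)), (-138, np.float64(-10.5)), (-132, np.float64(-10.5)), (-126, np.float64(-10.25)), (-120, np.float64(-10.5)), (-114, np.float64(-10.5)), (-108, np.float64(-10.5)), (-102, np.float64(-10.5)), (-96, np.float64(-10.5))]
```

>>> send_rows --series '[{"dx":0,"dy":1.2,"dz":0,"turn":0.008,"grip":0.4},{"dx":6,"dy":0,"dz":0,"turn":0,"grip":0.4},{"dx":6,"dy":0,"dz":0,"turn":0,"grip":0.4},{"dx":6,"dy":0,"dz":0,"turn":0,"grip":0.4},{"dx":6,"dy":0,"dz":0,"turn":0,"grip":0.4},{"dx":6,"dy":0,"dz":0,"turn":0,"grip":0.4},{"dx":5,"dy":0,"dz":0,"turn":0,"grip":0.4},{"dx":0,"dy":0,"dz":0,"turn":0,"grip":0.4}]'

```text
clock: 20.9
tool_pos: [0.5022, -0.016, 0.0246]
eef_rot: [0.629, 0.777, -0.0, 0.001]
contact_force: [-0.2, -1.6, 6.6]
opening: 0.567
```

Run:
```python
from meas import *
s=st();p=look("wrist","w16",1.5);pickle.dump(p,open("w16.pkl","wb"));print(w2j(s["tool_pos"]));meas(p)
```

```text
t 20.9 pos [ 0.5022 -0.016   0.0246] yaw 1.7811 F [-0.2 -1.6  6.6] op 0.567 q7 [ 0.03  0.91 -0.15  2.07  0.62  0.2  -0.46]
[ -69.15000396 -133.23820985]
green top z 56.1229946850603
block far end y -40.9
block L/R slopes [0.001  0.0005] centre x at y1 -69.34 at y1-60 -69.39 width 48.1
jaw px 11872
fixed x range [-115.5  -94.4] y min -66.4
moving x range [-44.7 -23.6] y min -64.6
```

View pics/w16.png

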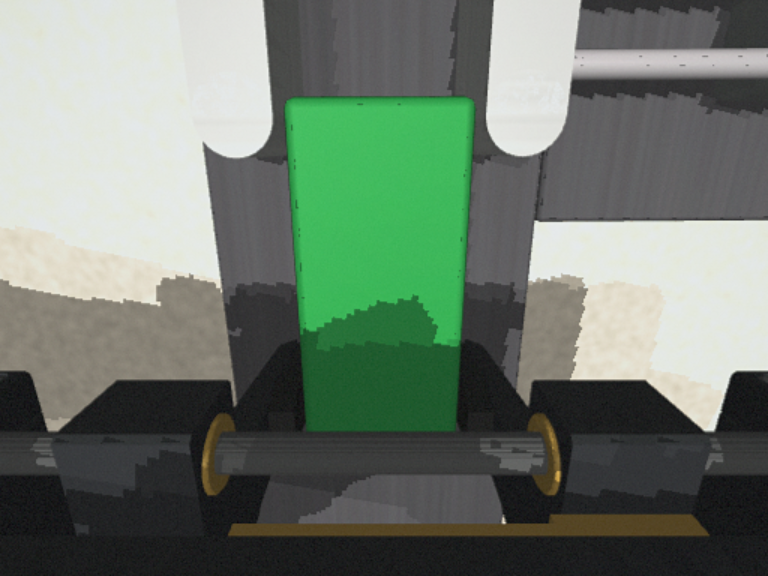

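>>> send_rows --series '[{"dx":6,"dy":0,"dz":0,"turn":0,"grip":0.4},{"dx":6,"dy":0,"dz":0,"turn":0,"grip":0.4},{"dx":6,"dy":0,"dz":0,"turn":0,"grip":0.4},{"dx":6,"dy":0,"dz":0,"turn":0,"grip":0.4},{"dx":6,"dy":0,"dz":0,"turn":0,"grip":0.4},{"dx":6,"dy":0,"dz":0,"turn":0,"grip":0.4},{"dx":6,"dy":0,"dz":0,"turn":0,"grip":0.4},{"dx":6,"dy":0,"dz":0,"turn":0,"grip":0.4},{"dx":0,"dy":0,"dz":0,"turn":0,"grip":0.4},{"dx":0,"dy":0,"dz":0,"turn":0,"grip":0.4}]'

```text
clock: 21.95
tool_pos: [0.4921, 0.031, 0.0246]
eef_rot: [0.629, 0.777, 0.0, 0.001]
contact_force: [0.1, -1.4, 6.3]
opening: 0.565
```

Run:
```python
from meas import *
s=st();p=look("wrist","w17",1.5);pickle.dump(p,open("w17.pkl","wb"));print(w2j(s["tool_pos"]));meas(p)
```

```text
t 21.95 pos [0.4921 0.031  0.0246] yaw 1.7809 F [ 0.1 -1.4  6.3] op 0.565 q7 [-0.09  0.91 -0.11  2.1   0.59  0.17 -0.53]
[-68.98592842 -85.13765491]
green top z 56.12724924988579
block far end y 7.2
block L/R slopes [0.0011 0.0007] centre x at y1 -69.15 at y1-60 -69.2 width 48.1
jaw px 24100
fixed x range [-115.5  -94.4] y min -60.5
moving x range [-44.7 -23.7] y min -54.0
```

View pics/w17.png

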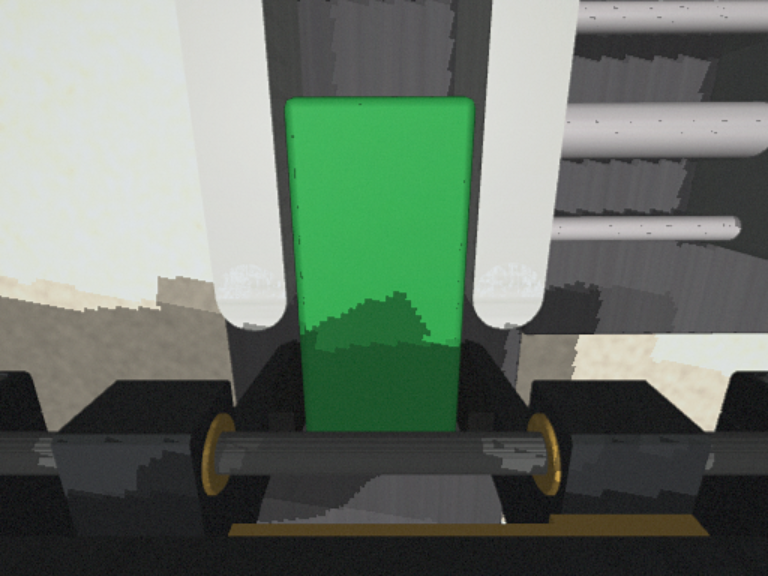

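>>> send_rows --series '[{"dx":5,"dy":0,"dz":0,"turn":0,"grip":0.4},{"dx":5,"dy":0,"dz":0,"turn":0,"grip":0.4},{"dx":0,"dy":0,"dz":0,"turn":0,"grip":0.4},{"dx":0,"dy":0,"dz":0,"turn":0,"grip":0.7},{"dx":0,"dy":0,"dz":0,"turn":0,"grip":0.7},{"dx":0,"dy":0,"dz":-15,"turn":0,"grip":0.7},{"dx":0,"dy":0,"dz":-25,"turn":0,"grip":0.7},{"dx":-20,"dy":0,"dz":-10,"turn":0,"grip":0.4},{"dx":-20,"dy":0,"dz":0,"turn":0,"grip":0},{"dx":0,"dy":0,"dz":0,"turn":0,"grip":0},{"dx":0,"dy":0,"dz":0,"turn":0,"grip":0},{"dx":0,"dy":0,"dz":0,"turn":0,"grip":0}]'

```text
clock: 23.2
tool_pos: [0.4973, 0.0038, 0.0735]
eef_rot: [0.628, 0.778, 0.0, -0.001]
contact_force: [-1.0, -1.0, 0.8]
opening: 0.272
```

Run:
```python
from meas import *
s=st();p=look("wrist","w18",1.5);print(w2j(s["tool_pos"]));meas(p)
hsv=cv2.cvtColor(p["img"],cv2.COLOR_RGB2HSV);W=cloud(p)
g=(hsv[...,1]>110)&(abs(hsv[...,0].astype(int)-60)<20)&(W[...,2]>.05)&(W[...,2]<.06)
Q=np.array([w2j(x) for x in W[g]]);print(np.percentile(Q[:,1],[.5,99.5]))
```

```text
t 23.2 pos [0.4973 0.0038 0.0735] yaw 1.7834 F [-1.  -1.   0.8] op 0.272 q7 [ 0.04  0.82 -0.23  2.07  0.57  0.31 -0.45]
[ -69.76241204 -112.85373982]
green top z 56.11699461212251
block far end y 15.0
block L/R slopes [0.0009 0.0002] centre x at y1 -69.18 at y1-60 -69.22 width 48.4
jaw px 10860
fixed x range [-115.7  -94.9] y min -67.5
moving x range [-44.2 -23.6] y min -59.3
[-90.3156985   15.14326977]
```

View pics/w18.png

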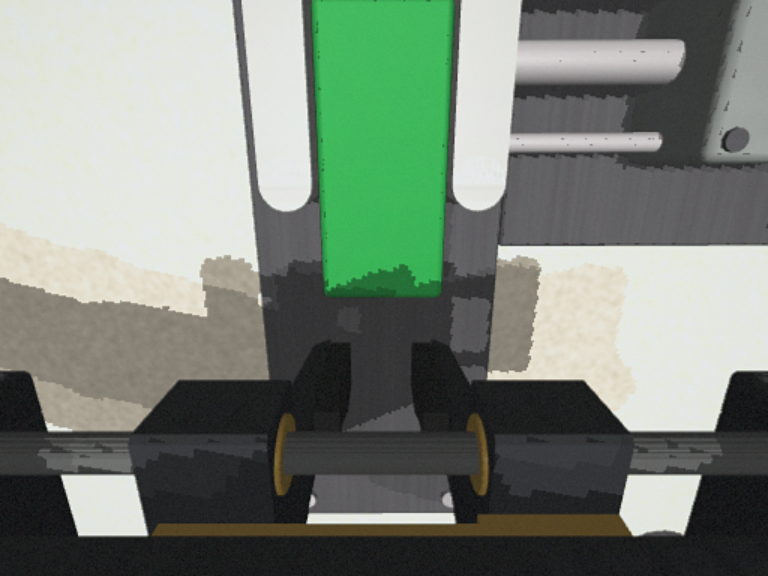

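>>> send_rows --series '[{"dx":0,"dy":0,"dz":5,"turn":0,"grip":0},{"dx":0,"dy":0,"dz":20,"turn":0,"grip":0},{"dx":0,"dy":0,"dz":17,"turn":0,"grip":0},{"dx":0,"dy":0,"dz":0,"turn":0,"grip":0},{"dx":5,"dy":0,"dz":0,"turn":0,"grip":0},{"dx":5,"dy":0,"dz":0,"turn":0,"grip":0},{"dx":5,"dy":0,"dz":0,"turn":0,"grip":0},{"dx":5,"dy":0,"dz":0,"turn":0,"grip":0},{"dx":5,"dy":0,"dz":0,"turn":0,"grip":0},{"dx":4,"dy":0,"dz":0,"turn":0,"grip":0},{"dx":3,"dy":0,"dz":0,"turn":0,"grip":0}]'

```text
clock: 24.35
tool_pos: [0.491, 0.0339, 0.0319]
eef_rot: [0.629, 0.778, 0.0, 0.0]
contact_force: [0.5, -1.8, 1.0]
opening: 0.008
```

Run:
```python
from meas import *
s=st();p=look("wrist","w19",1.5);print(w2j(s["tool_pos"]))
```

```text
t 24.35 pos [0.491  0.0339 0.0319] yaw 1.7819 F [ 0.5 -1.8  1. ] op 0.008 q7 [-0.08  0.89 -0.13  2.1   0.59  0.19 -0.53]
[-69.45211635 -82.05513728]
```

View pics/w19.png

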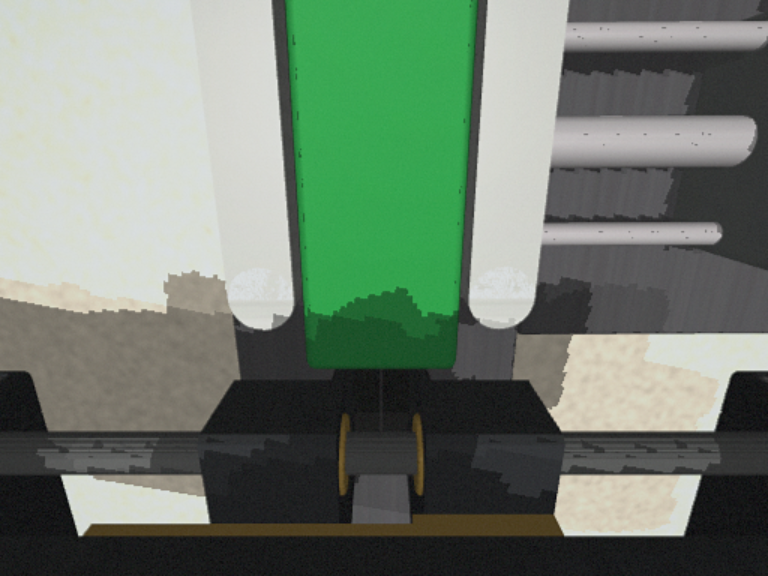

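Pushing cleanly. Continue to the stop in small increments.

>>> send_rows --series '[{"dx":3,"dy":0,"dz":0,"turn":0,"grip":0},{"dx":3,"dy":0,"dz":0,"turn":0,"grip":0},{"dx":2,"dy":0,"dz":0,"turn":0,"grip":0},{"dx":2,"dy":0,"dz":0,"turn":0,"grip":0},{"dx":0,"dy":0,"dz":0,"turn":0,"grip":0}]'

```text
clock: 24.9
tool_pos: [0.4895, 0.0404, 0.0317]
eef_rot: [0.63, 0.777, -0.002, 0.002]
contact_force: [3.1, -7.3, 1.1]
opening: 0.007
```

Run:
```python
from meas import *
s=st();print(w2j(s["tool_pos"]))
```

```text
t 24.9 pos [0.4895 0.0404 0.0317] yaw 1.7789 F [ 3.1 -7.3  1.1] op 0.007 q7 [-0.11  0.89 -0.12  2.1   0.58  0.18 -0.54]
[-69.54589252 -75.37016713]
```

>>> send_rows --series '[{"dx":2,"dy":0,"dz":0,"turn":0,"grip":0},{"dx":2,"dy":0,"dz":0,"turn":0,"grip":0},{"dx":0,"dy":0,"dz":0,"turn":0,"grip":0}]'

```text
clock: 25.2
tool_pos: [0.4894, 0.0404, 0.0319]
eef_rot: [0.631, 0.776, -0.004, 0.003]
contact_force: [5.5, -14.0, 1.4]
opening: 0.002
```

Run:
```python
from meas import *
s=st();print(w2j(s["tool_pos"]))
```

```text
t 25.2 pos [0.4894 0.0404 0.0319] yaw 1.7751 F [  5.5 -14.    1.4] op 0.002 q7 [-0.11  0.89 -0.11  2.1   0.58  0.18 -0.55]
[-69.63160649 -75.36474795]
```

>>> send_rows --series '[{"dx":-10,"dy":0,"dz":0,"turn":0,"grip":0},{"dx":-15,"dy":0,"dz":0,"turn":0,"grip":0},{"dx":-5,"dy":0,"dz":-30,"turn":0,"grip":0},{"dx":0,"dy":0,"dz":-40,"turn":0,"grip":0},{"dx":0,"dy":0,"dz":-45,"turn":0,"grip":0},{"dx":0,"dy":15,"dz":-45,"turn":0,"grip":0},{"dx":10,"dy":25,"dz":-45,"turn":0,"grip":0},{"dx":15,"dy":30,"dz":-15,"turn":0,"grip":0},{"dx":20,"dy":30,"dz":0,"turn":0,"grip":0},{"dx":20,"dy":30,"dz":0,"turn":0,"grip":0},{"dx":15,"dy":20,"dz":0,"turn":0,"grip":0},{"dx":0,"dy":0,"dz":0,"turn":0,"grip":0},{"dx":0,"dy":0,"dz":0,"turn":0,"grip":0}]'

```text
clock: 26.5
tool_pos: [0.6223, 0.1276, 0.2489]
eef_rot: [0.628, 0.778, -0.0, -0.001]
contact_force: [0.3, 0.4, 0.7]
opening: 0.005
```

Run:
```python
from bar import *
s=st();print(w2j(s["tool_pos"]))
bar("w20")
```

```text
t 26.5 pos [0.6223 0.1276 0.2489] yaw 1.7836 F [0.3 0.4 0.7] op 0.005 q7 [-0.03  0.72 -0.46  1.51  0.35  1.   -0.37]
[ 78.80101469 -18.45727709]
t 26.5 pos [0.6223 0.1276 0.2489] yaw 1.7836 F [0.3 0.4 0.7] op 0.005 q7 [-0.03  0.72 -0.46  1.51  0.35  1.   -0.37]
n 0bar.py:10: RuntimeWarning: Mean of empty slice.
  m0=X.mean(0); dv=m0[:2]-cam[:2]; dv/=np.hypot(*dv)
  ret = um.true_divide(
Traceback (most recent call last):
  File "bar.py", line 12, in bar
    o=least_squares(f,[*(m0[:2]+dv*.008),0,0],loss="soft_l1",f_scale=.001)
ValueError: Initial guess is outside of provided bounds
```

View pics/w20.png

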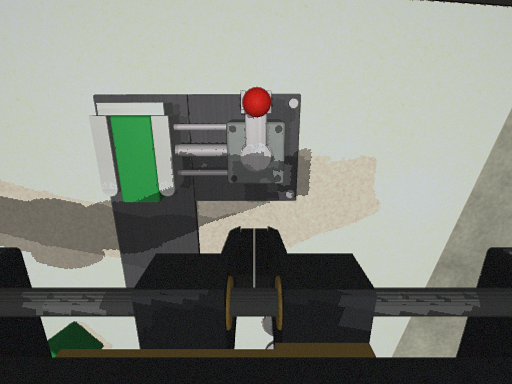

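Run:
```python
from look import *
s=st();p=snapshot("wrist");hsv=cv2.cvtColor(p["img"],cv2.COLOR_RGB2HSV);W=cloud(p)
red=(hsv[...,1]>130)&((hsv[...,0]<8)|(hsv[...,0]>172))
v,u=np.nonzero(red);(c,r)=cv2.minEnclosingCircle(np.stack([u,v],-1).astype(np.float32));print(c,r)
X=onplane(p,np.array(c),.197);print(X,w2j(X),np.percentile(W[red][:,2],[5,50,95]))
g=(hsv[...,1]>110)&(abs(hsv[...,0].astype(int)-60)<20)&(W[...,2]>.05)&(W[...,2]<.06)
vv,uu=np.nonzero(g);Q=np.array([w2j(x) for x in onplane(p,np.stack([uu,vv],-1),.057)]);print("spacer y",np.percentile(Q[:,1],[.5,99.5]),"x",np.percentile(Q[:,0],[1,99]))
bp=X[:2] if 0 else None
# push path, along jig x=80 (world line), jig y axis
x=w2j(X)[0]; yh=60
def P(e,r=75,pen=0):
    uu=-r*np.cos(e)+10*np.sin(e)-pen*np.sin(e); zz=r*np.sin(e)+10*np.cos(e)-pen*np.cos(e)
    q=j2w(x,yh+uu+10);return (q[0],q[1],.106+zz/1000)
Y=1.7806
st0=j2w(x,100)
cur=s["tool_pos"]
print("approach");plan(cur,toolyaw(s),[(st0[0],st0[1],.25,np.pi/2+JY,5),(st0[0],st0[1],.185,np.pi/2+JY,3)],grip=0)
print("push")
es=np.radians(np.linspace(90,0,25));w=[(*P(e,pen=2),np.pi/2+JY,1) for e in es]
plan([st0[0],st0[1],.185],np.pi/2+JY,[(*P(np.pi/2,pen=0),np.pi/2+JY,2)]+w,grip=0)
```

```text
t 26.55 pos [0.6222 0.1265 0.249 ] yaw 1.7823 F [ 0.4 -0.2 -0.4] op 0.003 q7 [-0.03  0.72 -0.45  1.51  0.35  1.   -0.37]
(289.083740234375, 210.30697631835938) 272.2666015625
[0.64879894 0.13132358 0.197     ] [105.45150316 -20.50333003] [0.19870935 0.20258291 0.20524298]
spacer y [-311.84731459   44.0680914 ] x [-235.28215051  -44.72680216]
approach
[{"dx": 23.9, "dy": 5.3, "dz": -0.2, "turn": -0.001, "grip": 0}, {"dx": 24.0, "dy": 5.4, "dz": -0.2, "turn": -0.0, "grip": 0}, {"dx": 23.9, "dy": 5.3, "dz": -0.2, "turn": -0.001, "grip": 0}, {"dx": 23.9, "dy": 5.4, "dz": -0.2, "turn": -0.001, "grip": 0}, {"dx": 23.9, "dy": 5.4, "dz": -0.2, "turn": -0.0, "grip": 0}, {"dx": 0.0, "dy": 0.0, "dz": 21.7, "turn": -0.0, "grip": 0}, {"dx": 0.0, "dy": 0.0, "dz": 21.7, "turn": -0.0, "grip": 0}, {"dx": 0.0, "dy": 0.0, "dz": 21.6, "turn": -0.0, "grip": 0}]
end [0.6231 0.249  0.185 ] 1.7853
push
[{"dx": -10.0, "dy": 0.0, "dz": 2.0, "turn": -0.0, "grip": 0}, {"dx": -10.0, "dy": 0.0, "dz": 2.0, "turn": -0.0, "grip": 0}, {"dx": -2.0, "dy": 0.0, "dz": -0.0, "turn": -0.0, "grip": 0}, {"dx": -4.9, "dy": 0.
[... 791 characters left out ...]
dy": -0.0, "dz": 3.5, "turn": -0.0, "grip": 0}, {"dx": -3.3, "dy": 0.0, "dz": 3.7, "turn": -0.0, "grip": 0}, {"dx": -3.1, "dy": -0.0, "dz": 3.9, "turn": -0.0, "grip": 0}, {"dx": -2.7, "dy": -0.0, "dz": 4.1, "turn": -0.0, "grip": 0}]
[{"dx": -2.5, "dy": -0.0, "dz": 4.2, "turn": -0.0, "grip": 0}, {"dx": -2.2, "dy": -0.0, "dz": 4.4, "turn": -0.0, "grip": 0}, {"dx": -2.0, "dy": -0.0, "dz": 4.6, "turn": -0.0, "grip": 0}, {"dx": -1.6, "dy": -0.0, "dz": 4.6, "turn": -0.0, "grip": 0}, {"dx": -1.3, "dy": -0.0, "dz": 4.8, "turn": -0.0, "grip": 0}, {"dx": -1.0, "dy": -0.0, "dz": 4.8, "turn": -0.0, "grip": 0}, {"dx": -0.7, "dy": 0.0, "dz": 4.9, "turn": -0.0, "grip": 0}]
end [0.6455 0.1465 0.114 ] 1.7854
```

Run:
```python
from look import *
s=st();p=snapshot("wrist");hsv=cv2.cvtColor(p["img"],cv2.COLOR_RGB2HSV);W=cloud(p)
red=(hsv[...,1]>130)&((hsv[...,0]<8)|(hsv[...,0]>172))&(W[...,2]>.19)&(W[...,2]<.215)
v,u=np.nonzero(red);(c,r)=cv2.minEnclosingCircle(np.stack([u,v],-1).astype(np.float32));print(c,r)
X=onplane(p,np.array(c),.197);print(X,w2j(X),w2j([.607,.2048]))
# arm direction: hub centre vs bar
x=w2j(X)[0]
st0=j2w(x,102);plan(s["tool_pos"],toolyaw(s),[(st0[0],st0[1],.25,np.pi/2+JY,5),(st0[0],st0[1],.185,np.pi/2+JY,3)],grip=0)
g=(hsv[...,1]>110)&(abs(hsv[...,0].astype(int)-60)<20)&(W[...,2]>.05)&(W[...,2]<.06)&(W[...,1]>-.05)
vv,uu=np.nonzero(g);Q=np.array([w2j(x) for x in onplane(p,np.stack([uu,vv],-1),.057)]);print("spacer y",np.percentile(Q[:,1],[.5,99.5]),"x",np.percentile(Q[:,0],[1,99]))
```

```text
t 26.6 pos [0.6223 0.1259 0.2492] yaw 1.7814 F [ 0.1 -0.6  0.7] op 0.004 q7 [-0.03  0.72 -0.45  1.51  0.35  1.   -0.37]
(257.0, 99.24137878417969) 14.792560577392578
[0.60736242 0.2049303  0.197     ] [80.64050865 60.23915874] [80.25865208 60.1890253 ]
[{"dx": 24.4, "dy": 0.4, "dz": -0.2, "turn": -0.001, "grip": 0}, {"dx": 24.5, "dy": 0.3, "dz": -0.1, "turn": -0.001, "grip": 0}, {"dx": 24.4, "dy": 0.4, "dz": -0.2, "turn": -0.0, "grip": 0}, {"dx": 24.4, "dy": 0.5, "dz": -0.1, "turn": -0.001, "grip": 0}, {"dx": 24.5, "dy": 0.4, "dz": -0.2, "turn": -0.001, "grip": 0}, {"dx": -0.0, "dy": -0.0, "dz": 21.7, "turn": 0.0, "grip": 0}, {"dx": -0.0, "dy": -0.0, "dz": 21.7, "turn": 0.0, "grip": 0}, {"dx": -0.0, "dy": -0.0, "dz": 21.6, "turn": 0.0, "grip": 0}]
end [0.5985 0.2458 0.185 ] 1.7854
spacer y [-63.54929319  43.52958568] x [-92.13688389 -44.67766974]
```

>>> send_rows --series '[{"dx":24.4,"dy":0.4,"dz":0,"turn":0,"grip":0},{"dx":24.5,"dy":0.4,"dz":0,"turn":0,"grip":0},{"dx":24.4,"dy":0.4,"dz":0,"turn":-0.003,"grip":0},{"dx":24.4,"dy":0.4,"dz":0,"turn":0,"grip":0},{"dx":24.5,"dy":0.4,"dz":0,"turn":0,"grip":0},{"dx":0,"dy":0,"dz":0,"turn":0,"grip":0},{"dx":0,"dy":0,"dz":21.7,"turn":0,"grip":0},{"dx":0,"dy":0,"dz":21.7,"turn":0,"grip":0},{"dx":0,"dy":0,"dz":21.6,"turn":0,"grip":0},{"dx":0,"dy":0,"dz":0,"turn":0,"grip":0},{"dx":0,"dy":0,"dz":0,"turn":0,"grip":0}]'

```text
clock: 27.75
tool_pos: [0.5998, 0.2454, 0.1849]
eef_rot: [0.628, 0.778, -0.0, 0.0]
contact_force: [0.1, 0.6, 0.3]
opening: 0.007
```

Run:
```python
from look import *
s=st();print(w2j(s["tool_pos"]))
```

```text
t 27.75 pos [0.5998 0.2454 0.1849] yaw 1.7832 F [0.1 0.6 0.3] op 0.007 q7 [-0.24  0.8  -0.42  1.54  0.39  0.88 -0.58]
[ 81.83168316 101.3891895 ]
```

>>> send_rows --series '[{"dx":-10.0,"dy":-1.2,"dz":2.0,"turn":0,"grip":0},{"dx":-11.0,"dy":0.0,"dz":2.0,"turn":0,"grip":0},{"dx":-2.0,"dy":0.0,"dz":0,"turn":0,"grip":0},{"dx":-4.9,"dy":0.0,"dz":-0.4,"turn":0,"grip":0},{"dx":-5.0,"dy":0.0,"dz":0,"turn":0,"grip":0},{"dx":-4.9,"dy":0.0,"dz":0.3,"turn":0,"grip":0},{"dx":-4.9,"dy":0.0,"dz":0.6,"turn":0,"grip":0},{"dx":-4.8,"dy":0.0,"dz":0.9,"turn":0,"grip":0},{"dx":-4.8,"dy":0.0,"dz":1.2,"turn":0,"grip":0},{"dx":-4.7,"dy":0,"dz":1.6,"turn":0,"grip":0},{"dx":-4.6,"dy":0,"dz":1.8,"turn":0,"grip":0},{"dx":-4.4,"dy":0.0,"dz":2.2,"turn":0,"grip":0}]'

```text
clock: 28.95
tool_pos: [0.6123, 0.1816, 0.1722]
eef_rot: [0.628, 0.779, -0.0, 0.0]
contact_force: [0.6, -0.1, 1.3]
opening: 0.006
```

Run:
```python
from look import *
s=st();print(w2j(s["tool_pos"]));p=look("scene","s21")
cv2.imwrite("pics/s21.png",cv2.resize(cv2.imread("pics/s21.png")[150:330,180:400],None,fx=3,fy=3))
```

```text
t 28.95 pos [0.6123 0.1816 0.1722] yaw 1.7847 F [ 0.6 -0.1  1.3] op 0.006 q7 [-0.14  0.81 -0.42  1.58  0.41  0.84 -0.5 ]
[80.54597103 36.41028538]
```

View pics/s21.png

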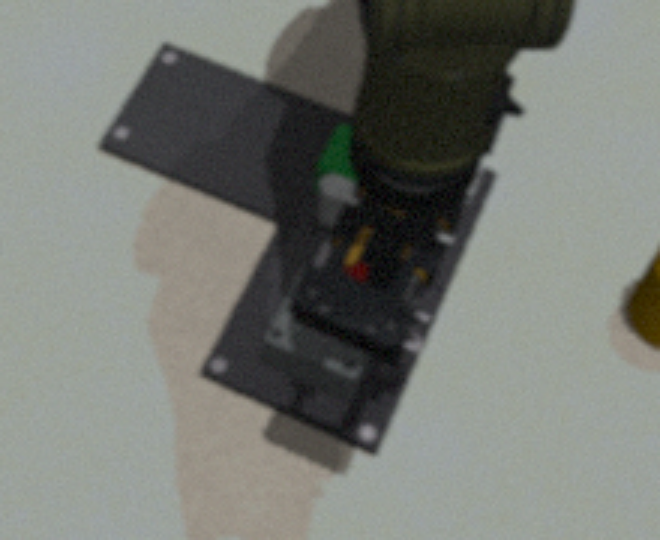

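The handle is folding inward (red seen on the inner side). Continue down.

>>> send_rows --series '[{"dx":-4.3,"dy":0.0,"dz":2.4,"turn":0,"grip":0},{"dx":-4.1,"dy":0.0,"dz":2.7,"turn":0,"grip":0},{"dx":-4.0,"dy":0.0,"dz":3.0,"turn":0,"grip":0},{"dx":-3.7,"dy":0,"dz":3.2,"turn":0,"grip":0},{"dx":-3.5,"dy":0,"dz":3.5,"turn":0,"grip":0},{"dx":-3.3,"dy":0.0,"dz":3.7,"turn":0,"grip":0},{"dx":-3.1,"dy":0,"dz":3.9,"turn":0,"grip":0},{"dx":-2.7,"dy":0,"dz":4.1,"turn":0,"grip":0},{"dx":-2.5,"dy":0,"dz":4.2,"turn":0,"grip":0},{"dx":-2.2,"dy":0,"dz":4.4,"turn":0,"grip":0},{"dx":-2.0,"dy":0,"dz":4.6,"turn":0,"grip":0},{"dx":-1.6,"dy":0,"dz":4.6,"turn":0,"grip":0},{"dx":-1.3,"dy":0,"dz":4.8,"turn":0,"grip":0},{"dx":-1.0,"dy":0,"dz":4.8,"turn":0,"grip":0},{"dx":-0.7,"dy":0.0,"dz":4.9,"turn":0,"grip":0},{"dx":0,"dy":0.0,"dz":0,"turn":0,"grip":0}]'

```text
clock: 30.6
tool_pos: [0.6208, 0.1434, 0.1159]
eef_rot: [0.628, 0.779, 0.0, 0.0]
contact_force: [-5.1, -0.6, 16.3]
opening: 0.005
```

Run:
```python
from look import *
s=st();print(w2j(s["tool_pos"]))
```

```text
t 30.6 pos [0.6208 0.1434 0.1159] yaw 1.7848 F [-5.1 -0.6 16.3] op 0.005 q7 [-0.09  0.88 -0.39  1.62  0.45  0.73 -0.48]
[80.70001157 -2.71019937]
```

>>> send_rows --series '[{"dx":0,"dy":0,"dz":-10,"turn":0,"grip":0},{"dx":0,"dy":0,"dz":-30,"turn":0,"grip":0},{"dx":0,"dy":0,"dz":-40,"turn":0,"grip":0},{"dx":-25,"dy":0,"dz":-40,"turn":0,"grip":0},{"dx":-40,"dy":-10,"dz":-20,"turn":0,"grip":0},{"dx":-40,"dy":-20,"dz":0,"turn":0,"grip":0},{"dx":-30,"dy":-20,"dz":0,"turn":0,"grip":0},{"dx":0,"dy":0,"dz":0,"turn":0,"grip":0},{"dx":0,"dy":0,"dz":0,"turn":0,"grip":0},{"dx":0,"dy":0,"dz":0,"turn":0,"grip":0}]'

```text
clock: 31.6
tool_pos: [0.6009, 0.0024, 0.2537]
eef_rot: [0.627, 0.779, 0.001, -0.0]
contact_force: [0.7, 0.5, 0.5]
opening: 0.007
```

Run:
```python
from look import *
st();p=look("wrist","w22",1.5);q=look("top","t22")
cv2.imwrite("pics/t22.png",cv2.resize(cv2.imread("pics/t22.png")[90:320,90:430],None,fx=2.3,fy=2.3))
for n,p in (("w",p),("t",q)):
    hsv=cv2.cvtColor(p["img"],cv2.COLOR_RGB2HSV);W=cloud(p)
    red=(hsv[...,1]>130)&((hsv[...,0]<8)|(hsv[...,0]>172))&(W[...,2]>.085)&(W[...,2]<.23)&(W[...,1]>.05)
    X=W[red];v,u=np.nonzero(red)
    if len(X)<20: print(n,len(X));continue
    r=cv2.minAreaRect((onplane(p,np.stack([u,v],-1),.112)[:,:2]*1000).astype(np.float32))
    print(n,len(X),"z",np.round(np.percentile(X[:,2],[5,50,95]),4),r,w2j(np.array(r[0])/1000))
    Q=np.array([w2j(x) for x in X]);t=Q[:,1]>np.median(Q[:,1])
    print(" z at hinge half/tip half (95pct)",np.percentile(X[t][:,2],90),np.percentile(X[~t][:,2],90))
    g=(hsv[...,1]>110)&(abs(hsv[...,0].astype(int)-60)<20)&(W[...,2]>.05)&(W[...,2]<.06)&(W[...,1]>-.05)
    vv,uu=np.nonzero(g)
    if len(uu)>20:
        Q=np.array([w2j(x) for x in onplane(p,np.stack([uu,vv],-1),.057)]);print(" spacer y",np.percentile(Q[:,1],[.5,99.5]),"x",np.percentile(Q[:,0],[1,99]))
```

```text
t 31.6 pos [0.6009 0.0024 0.2537] yaw 1.7869 F [0.7 0.5 0.5] op 0.007 q7 [ 0.19  0.67 -0.49  1.62  0.36  0.95 -0.2 ]
w 1659 z [0.1087 0.1136 0.1157] ((619.8681030273438, 141.0425262451172), (19.264026641845703, 68.5940933227539), 12.263165473937988) [79.25400597 -4.84630526]
 z at hinge half/tip half (95pct) 0.11529033718532326 0.1152756961789276
 spacer y [-64.93084886  42.80173422] x [-92.64193067 -44.6319749 ]
t 240 z [0.1077 0.1133 0.1169] ((616.995849609375, 148.52694702148438), (18.94109344482422, 79.1336669921875), 11.815520286560059) [78.04149424  3.07810067]
 z at hinge half/tip half (95pct) 0.11593791121727753 0.11630597454231671
 spacer y [-62.49679774  42.37693937] x [-93.6626718  -47.45904025]
```

View pics/w22.png

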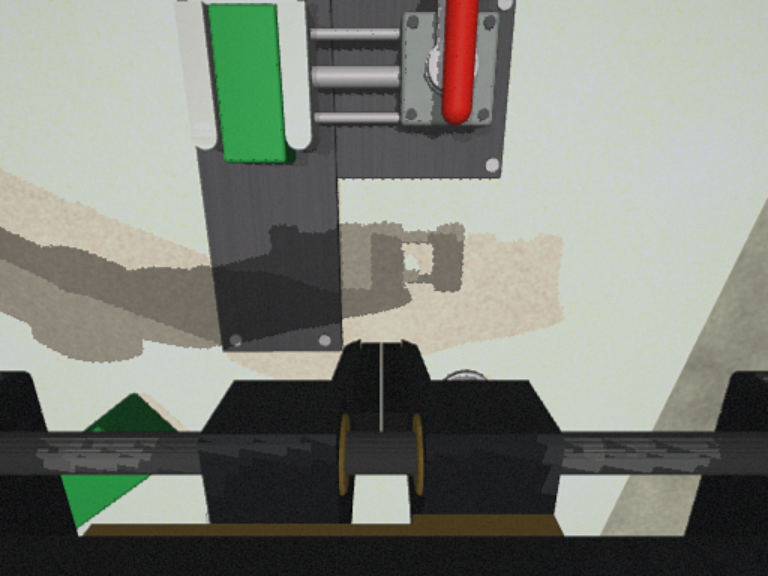

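View pics/t22.png

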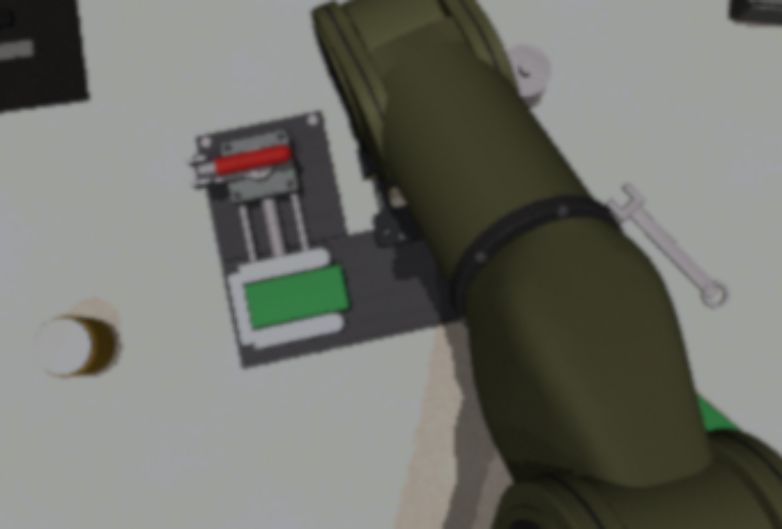

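```bash
python3 -c "
from plant import *
print(finish_job())"
```

```text
the job is handed in; nothing more can be done
None
```

The jig is set up as asked, and I handed the job in at about 31.7 s of the 67 s allowed. No verdict comes back, so the results below are my own last checks.

**What I did, in order:**
1. Swung the red handle up to its stop.
2. Cranked it counterclockwise to the open stop.
3. Gripped the small green block and slid it most of the way into the gap.
4. Pushed it home with closed fingers.
5. Folded the handle back down by pushing it over.

**One mishap:** About halfway through the cranking, the handle slipped out of the grip and tilted inward about 0.25 rad. I regripped it, stood it upright again, and finished the turn with the gripper rotating along with the crank.

**Last checks:**
- **Crank and jaw:** With the handle still up, the arm stopped against about 20 N at 102.0°, where the jig fit puts the open stop at 102.3°. After folding, the wrist camera put the handle within about 0.1° of the jig's +y axis and the top camera within 0.5°, so the jaw should be fully open.
- **Spacer:** Doubling the push from about 8 N to 15 N did not move the block. The wrist camera put its near end at y −64.9 mm, where −65 mm is home. The far end read about 43 mm instead of 45 mm, and the top camera gave −62.5 to 42.4 mm. I put these differences down to the rounded edges and the calibration.
- **Handle:** It is level, with the same height at both ends (top about 115–116 mm), and it took a 16 N press against its lower stop.
- **Bystanders:** The can and wrench look unmoved in the top view. The hub is partly hidden by the arm there, and what shows is in place. The large spacer is mostly hidden, but the arm never went near it.

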